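# Clamp a sensor housing in a twin-screw press, keeping the beam level

## Robot

A 6-joint arm with a two-finger parallel gripper is mounted at the origin on the work surface. World frame = base frame: x ahead of the robot, y to its left, z up, the work surface at z = 0. Lengths are in m, angles in rad, forces in N, time in s.
With the tool pointing down it reaches from about 0.3 to 0.875 m from the base axis. Payload 6.4 kg.
Tool frame: the origin (TCP) lies midway between the tips of the shut fingers; the grasp point (between the pads) lies 19 mm behind it (ctrl.pinch_z is the distance from the TCP to the grasp point, in m); z points along the fingers, y is the line along which they close (so a half turn about z gives the same grasp; the last joint's range is limited). The gripper opens to 85 mm and grips with 20 to 120 N. Pads are 22 mm wide; open, the fingers measure 114 mm over their backs; the gripper's body (76 mm by 85 mm) begins 54 mm behind the grasp point. The pads swing forward as they close: fully open they stand 13 mm farther back than shut.
Start: joints at [-1.401, 0.181, 1.607, -0, 1.354, -0.206], TCP at [0.211, -0.535, 0.207] pointing down, gripper open.
Joint ranges: [-2.99, 2.99], [-0.89, 2.07], [0.3, 2.58], [-1.14, 4.28], [0, 2.63], [-3.12, 3.12]. Speed limits (rad/s): [2.57, 2.57, 3.01, 3.14, 3.14, 3.14].

## Interface

Orientations are given as a unit quaternion [w, x, y, z].
In Python, from bench import ctrl gives the robot as it stands.
- The arm moves only by the tool apply_moves, never from a script. Its argument "moves" is a list of rows, each an object with "jaw": the opening, from 0 (shut) to 1 (fully open); "offset": the shift along the tool's x, y, z in mm, a list of three; "rot": the turn, a rotation vector about the tool's x, y, z in degrees, a list of three. In form: [{"jaw": jaw, "offset": [dx, dy, dz], "rot": [ax, ay, az]}, ...]. A call has exactly 5 rows; each row shifts and turns the commanded pose from where the row before left it, along the tool's axes as they then stand; what a row does not reach is not made up. A row lasts 1/8 s, in which the tool goes at most 62.5 mm and 10.7 degrees, less where a joint would pass 70% of its speed; a pose out of reach is approached as far as the arm can. A call is refused whole if a number of a shift passes 62.5 or a number of a turn 10.7, either way. A call with a gripper value outside its range is refused whole. The fingers move at their own pace and stop on an object; the grip force is fixed at half the most. Time passes only in rows, so rows that do not move let the fingers close, or fill a call up. It gives the time, the measured TCP pose, the force, the opening and the grip force at its end, in the units of the state.
- ctrl.get_obs(): the state, without advancing time (a new reading comes with each control period).
- ctrl.camera(name): name is "scene" or "top" or "wrist"; returns (picture, depth): 400x640x3 uint8, red, green, blue; 400x640 float32, m along the optical axis (not along the pixel's ray), 0 where there is no reading.
- ctrl.camera_params(name): a dict with "K" (3x3 intrinsics, pixels), "cam_to_world" (4x4, takes a point from camera to world coordinates); the wrist camera has in their place "mount" (4x4, takes a point from camera to tool coordinates, whose origin is the TCP and whose axes are the flange's). Camera axes: x right, y down, z forward; pixel columns grow to the right and rows downward; lengths in m; the calibration is good to about 2 mm. The wrist camera is an equidistant fisheye: a pixel r from the principal point sees the ray r / f radians off the axis. A picture is of the moment at which its call begins: read the wrist's pose just before it. camera_params takes no time and is no camera call.
- ctrl.hand_in(): hands the job in; it is judged then, once.
Trained networks look in the newest picture that a camera, given by its name, has taken for a name from the list of things; names that differ only in an ending like _2 or _b are one class to them, and where a whole thing is asked for, a point or a joint stands for the part that bears it (a point fixed in the world has none). Each returns a list of dicts, best first, with "score" (0 to 1); they miss things now and then, are a little off and sometimes report something else, mostly with a low value. They report only what shows in the picture. A call takes as long as a camera call. They do not tell look-alikes from the thing itself.
- ctrl.outline_of(camera, target): "region" (400x640 bool, what is visible of it) and "position" ([column, row] in pixels, amid what is visible of it).
The state is a dict: "time_s": time; "q": joint angles; "dq": joint speeds; "joint_efforts": joint torques, N m; "eef_pos": TCP position; "eef_rot": TCP orientation; "wrist_force": force on the tool from outside, world axes, zero at the start; "torque": the same for the moment, N m; "opening": opening from 0.0 (shut) to 1.0 (fully open); "grasp_force": force on a finger pad.
Only numpy, scipy, OpenCV 4.12 (cv2) and the standard library are available. Lean on these libraries where they do the work, as an engineer would, in place of code of your own. Each camera call takes 0.05 s, during which the arm holds its last target. There are 200 camera calls.

## Task

Slide the loose aluminium housing along the bed of the little press until it sits fully home against the red stop, without ramming it. Then wind the blue beam down with the two knobs, alternately and in small turns so that it stays nearly level and never leans more than about one and a half degrees, until both rubber feet press on the housing firmly but gently, with about 40 N each; stop turning there, as too much cracks the ceramic cover. Let go and leave the other things on the bench alone.

Things in the scene. Friction and masses are not known exactly. Their poses are not given: they have to be found in the camera images.
- press: Twin-screw bench press fixed to the bench. Origin: middle of its underside below the beam; x points from the open (robot) side to the red stop, y to its left, z up. Base 230 (x -155..75) x 250 x 20 mm. On it lies a dark packer (the bed) of unknown thickness: bed top between z 25 and 29. Side rails, tops at z 42, inner faces at y +-57.5, x -140..40. Screws at x 0, y +-90.
- stop (a point): Middle of the red stop's face, at x = 40 mm in the press frame, z 36; stop 135 wide, top at z 44. The housing's back face must end flat against it.
- housing_front (a point): Centre of the front face (robot side) of the housing, 12 mm above the bed: the place to push. Housing: aluminium block 120 long (x) x 110 wide x 24 high with a white ceramic top, 0.35 to 0.7 kg, sliding on the bed between the rails (2.5 mm play a side). Three dark sockets in this face. Starts 30 to 55 mm short of the stop; when home this face is at x = -80 mm in the press frame, in front of the beam.
- housing_back (a point): Centre of the back face of the housing, 120 mm behind housing_front; touches the stop when home.
- housing: The housing itself: origin in the middle of its underside, on the bed; x towards the stop. Its top is 24 mm above the origin.
- left_grip (a point): Middle of the red wing of the left knob, on its screw's vertical axis, 145 mm above the bench, 90 mm from the middle of the press on its +y side. Wing: 54 long along this point's own x, 14 thick (y), 30 high (z 130..160), over a 40 mm round collar with its top at z 130. Starts up to 0.6 rad either way from the press x. It is the highest part of the press; 60 mm around it is free at that height.
- right_grip (a point): Middle of the yellow wing of the right knob, on its screw's vertical axis, 145 mm above the bench, 90 mm from the middle of the press on its -y side. Wing: 54 long along this point's own x, 14 thick (y), 30 high (z 130..160), over a 40 mm round collar with its top at z 130. Starts up to 0.6 rad either way from the press x. It is the highest part of the press; 60 mm around it is free at that height.
- knob_left (a joint): Turn of the left screw, rad, 0 at the start, to 6; grows clockwise seen from above, which lowers the left end of the beam 4.0 mm per rad. Stays where it is left. Turning it takes 0.27 N m to turn free plus 0.004 N m per N that the screw carries, so the torque on the gripper tells the load: 40 N on both feet needs 0.16 N m more than turning free. While stopped, friction may hold any torque between.
- knob_right (a joint): Turn of the right screw, rad: same, for the right (-y) end of the beam. The beam leans 0.022 rad per rad of difference between the two joints (equal = level); over 0.03 rad (1.35 rad of difference) it jams, which is a failure.
- beam_mid (a point): Middle of the blue cross beam, 36 x 215 x 25 mm, carried by a nut on each screw, 180 mm apart; 86 mm above the bench at the start, lower by 2 mm for each rad of either knob. Axes as the press when level.
- left_foot: Steel foot sleeve, 22 mm across, fixed under the beam 40 mm left (+y) of its middle; origin at its lower rim, 66 mm above the bench at the start. Its sprung black rubber pad, 20 mm across, ends 8 to 10 mm below the rim (each foot differs, unseen), 3 to 9 mm over the housing at the start. Spring 40 N per mm: both knobs together give about 150 N per rad. Wanted 40 N (20 to 60); over 80 cracks the cover.
- right_foot: The same foot 40 mm right (-y) of the beam's middle. Turning one knob moves the foot on its side by 72 % of that screw's travel and the far foot by 28 %; a screw carries 72 % of the force on its own side's foot and 28 % of the other's. Equal torque at both knobs means equal feet, even if the beam then leans by up to 0.02 rad.
- parts_bin: Bystander, leave alone: blue open parts bin, 120 x 90 x 50 mm.
- wash_bottle: Bystander, leave alone: white bottle, red cap, 44 across, 110 tall.
- tape_roll: Bystander, leave alone: yellow ring, 80 across, 24 high.
- driver: Bystander, leave alone: orange screwdriver lying flat.
- spanner: Bystander, leave alone: steel spanner lying flat.
- gauge_weight: Bystander, leave alone: brass cylinder, 44 across, 40 high.
- carton: Bystander, leave alone: cardboard carton, 100 x 70 x 50 mm.
Things that resemble listed ones, but are neither listed nor needed, are in the scene too. What is meant by the housing is not green, pink or turquoise, and is the larger of those in its own colour.

How it is judged:
On the way, in this order (a step that is already met when the one before it is completed fails the run):
1. the housing is home against the stop before the feet touch it (x of housing_back in the frame of press above 0.0375 m and contact force between each of left_foot, right_foot and housing below 0.5 N), for 0.2 s.
2. the beam is wound down until both feet press on the housing (5 N each), the housing still home (x of housing_back in the frame of press above 0.0375 m and contact force between each of left_foot, right_foot and housing above 5 N), for 0.1 s.
At the end, for the whole second after the job is handed in: The housing rests with its back face within 2.5 mm of the stop, each rubber foot presses on it with 20 to 60 N, and the beam is level within 0.025 rad (x of housing_back in the frame of press above 0.0375 m and angle between beam_mid's own z axis and vertical below 0.025 rad and contact force between left_foot and housing between 20 and 60 N and contact force between right_foot and housing between 20 and 60 N and linear speed of housing below 0.01 m/s); the robot touches nothing.
It fails at once if the beam leans more than 0.03 rad and jams (angle between beam_mid's own z axis and vertical above 0.03 rad).
It fails at once if a foot presses on the housing with more than 80 N and cracks the cover (contact force between any of left_foot, right_foot and housing above 80 N).
It fails at once if the housing is rammed: the fingers push it with more than 30 N (contact force between the fingers and housing above 30 N).
It fails at once if a bystander is shifted by more than 30 mm (distance of any of parts_bin, wash_bottle, tape_roll, driver, spanner, gauge_weight, carton from where it was at the start of the episode above 0.03 m).
It also fails if it takes over 72 s, if anything falls off the work surface, if the arm or the gripper's body presses on something with over 40 N, if the wrist force passes 120 N, or if a joint passes its speed limit or range.

## Working session

There is one attempt and no reset: what is moved stays moved. The work goes in short steps, Python scripts to look and compute and a tool call to move; the robot and the scene stay as the last step left them, time stands still between calls to the robot, and variables do not carry over. Pictures are saved under pics/ and viewed, at most 10 in all, crops included, and the job is handed in when it is done.

Besides the shell and the picture viewer there is one more tool, called after "Emit:" as name(argument=value, ...) on one line, values as JSON. apply_moves: Moves the arm, as the interface text tells. Its arguments: {"type":"object","properties":{"moves":{"type":"array"}},"required":["moves"]}

```bash
ls; mkdir -p pics; python3 - <<'E'
from bench import ctrl
import cv2,numpy as np
o=ctrl.get_obs(); print({k:np.round(v,3) for k,v in o.items()}, ctrl.pinch_z)
a,_=ctrl.camera("scene"); b,_=ctrl.camera("top")
cv2.imwrite("pics/scene.png",a[:,:,::-1]); cv2.imwrite("pics/top.png",b[:,:,::-1])
for c in("scene","top"): print({k:np.round(v,3).tolist() for k,v in ctrl.camera_params(c).items()})
E
```

```text
pics
{'time_s': np.float64(0.0), 'q': array([-1.401,  0.182,  1.608,  0.   ,  1.354, -0.206]), 'dq': array([ 0.002, -0.001, -0.001,  0.002, -0.003, -0.002]), 'joint_efforts': array([-0.0000e+00, -4.4487e+01, -3.5134e+01, -0.0000e+00,  9.0000e-03,
        0.0000e+00]), 'eef_pos': array([ 0.211, -0.534,  0.207]), 'eef_rot': array([-0.001,  0.982,  0.187,  0.   ]), 'wrist_force': array([-0.191,  0.32 , -0.466]), 'torque': array([-0.033, -0.007,  0.032]), 'grasp_force': np.float64(0.0), 'opening': np.float64(0.999)} 0.0187
{'K': [[474.136, 0.0, 318.923], [0.0, 474.136, 199.669], [0.0, 0.0, 1.0]], 'cam_to_world': [[0.192, 0.725, -0.661, 1.315], [0.981, -0.15, 0.121, -0.156], [-0.011, -0.672, -0.74, 1.061], [0.0, 0.0, 0.0, 1.0]]}
{'K': [[496.95, 0.0, 329.759], [0.0, 496.95, 204.066], [0.0, 0.0, 1.0]], 'cam_to_world': [[0.027, -0.977, 0.21, 0.131], [-1.0, -0.026, 0.01, -0.006], [-0.004, -0.211, -0.978, 1.66], [0.0, 0.0, 0.0, 1.0]]}
```

View pics/scene.png

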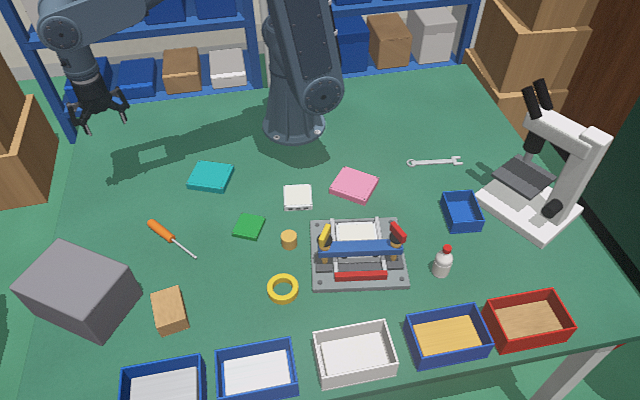

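View pics/top.png

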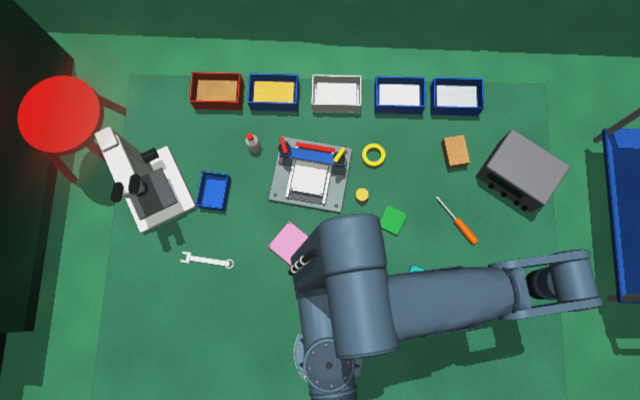

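The scene picture shows the press at about (360,255), with the white-topped housing between its rails at (357,232). The red knob is at (397,232) and the yellow at (325,237). A small white look-alike block lies at (298,196), and the green, pink and turquoise plates are look-alikes too. The housing candidates are therefore the block in the press and that small block. The one in the press is larger and lies between the rails, so it fits. I'll measure it and confirm with a crop.

```bash
cat > h.py <<'E'
import numpy as np,cv2
from bench import ctrl
def cloud(c,img=None):
    a,d=ctrl.camera(c); p=ctrl.camera_params(c); K=p["K"];T=np.array(p["cam_to_world"])
    v,u=np.mgrid[:400,:640]
    P=np.stack([(u-K[0][2])/K[0][0]*d,(v-K[1][2])/K[1][1]*d,d],-1)@T[:3,:3].T+T[:3,3]
    return a,d,P
E
python3 - <<'E'
from h import *
for c in("scene","top"):
    a,d,P=cloud(c); hsv=cv2.cvtColor(a,cv2.COLOR_RGB2HSV).astype(int)
    H,S,V=hsv[...,0],hsv[...,1],hsv[...,2]
    box=(d>0)&(abs(P[...,0]-.6)<.2)&(abs(P[...,1]-.05)<.2)
    red=box&((H<6)|(H>174))&(S>150)&(V>80); yel=box&(abs(H-26)<5)&(S>150)
    print(c)
    for n,m in(("redwing",red&(P[...,2]>.125)),("yelwing",yel&(P[...,2]>.125)),("stop",red&(P[...,2]<.07)&(P[...,2]>.01)),("blue",box&(abs(H-110)<10)&(S>120)&(P[...,2]>.06)),
       ("white",box&(S<40)&(V>190)&(P[...,2]>.03)&(P[...,2]<.07))):
        Q=P[m]
        if len(Q)<5: print(n,len(Q));continue
        r=cv2.minAreaRect((Q[:,:2]*1000).astype(np.float32)); print(n,len(Q),Q.mean(0).round(4),Q[:,2].min().round(3),Q[:,2].max().round(3),np.round(r[0],1),np.round(r[1],1),round(r[2],1))
        top=Q[Q[:,2]>Q[:,2].max()-.008]
        if len(top)>5:
            w=np.linalg.svd(top[:,:2]-top[:,:2].mean(0),full_matrices=0)[2][0]; w=w*np.sign(w[0]) ; print("   top",top.mean(0).round(4),"dir deg",np.degrees(np.arctan2(w[1],w[0])).round(1))
    for t in("housing","left_grip","right_grip","press"):
        for r in ctrl.outline_of(c,t)[:2]: print(t,round(r["score"],2),np.round(r["position"]),P[r["region"]&(d>0)].mean(0).round(3))
    if c=="scene": A=cv2.resize(a[150:310,260:430],None,fx=4,fy=3.7,interpolation=cv2.INTER_CUBIC)[:590]
    else: B=cv2.resize(a[110:230,250:400],None,fx=4,fy=4,interpolation=cv2.INTER_CUBIC)
cv2.imwrite("pics/cs.png",A[...,::-1]);cv2.imwrite("pics/ct.png",B[...,::-1])
E
```

```text
scene
redwing 100 [0.6454 0.162  0.1576] 0.134 0.163 [641.6 160.3] [54.8 14. ] 18.1
   top [0.6431 0.1611 0.1596] dir deg 18.7
yelwing 103 [ 0.6176 -0.0173  0.1574] 0.132 0.163 [615.  -17.4] [13.6 51.2] 58.5
   top [ 0.6163 -0.0169  0.1597] dir deg -33.1
stop 301 [0.6761 0.0647 0.0413] 0.022 0.05 [674.8  65.4] [130.9  18.4] 81.7
   top [0.6755 0.0648 0.0443] dir deg 81.2
blue 857 [0.6333 0.0745 0.0958] 0.074 0.106 [628.5  72.3] [212.  38.] 81.3
   top [0.6305 0.0733 0.1   ] dir deg 82.6
white 897 [0.5499 0.0839 0.0494] 0.034 0.057 [576.3  80.3] [134.5 177.7] 81.2
   top [0.5462 0.0844 0.0518] dir deg 81.3
housing 0.86 [297. 198.] [ 0.358 -0.048  0.018]
housing 0.79 [350. 186.] [0.35  0.127 0.022]
left_grip 0.75 [398. 233.] [0.639 0.162 0.145]
right_grip 0.49 [324. 236.] [ 0.62  -0.019  0.153]
press 0.92 [357. 254.] [0.634 0.066 0.054]
press 0.43 [160. 230.] [ 0.41  -0.444  0.022]
top
redwing 71 [0.6405 0.1608 0.1563] 0.128 0.168 [642.4 160.9] [55.3 14.3] 16.0
   top [0.6388 0.1623 0.1627] dir deg 16.5
yelwing 80 [ 0.6137 -0.0159  0.1577] 0.126 0.166 [615.3 -12.8] [20.7 53.1] 56.4
   top [ 0.613  -0.0151  0.1612] dir deg -30.6
stop 160 [0.6757 0.0654 0.0443] 0.02 0.053 [683.5  94.7] [193.1  23.5] 76.2
   top [0.6747 0.069  0.0477] dir deg 80.7
blue 489 [0.6269 0.0741 0.0991] 0.087 0.135 [627.2  71.7] [211.   40.6] 80.2
   top [0.6135 0.0491 0.1311] dir deg 82.4
white 989 [0.5574 0.0844 0.0503] 0.033 0.062 [581.8  81. ] [134.1 178.9] 81.2
   top [0.5608 0.0809 0.0566] dir deg -85.9
housing 0.92 [289. 242.] [0.349 0.147 0.031]
housing 0.64 [306. 180.] [0.563 0.082 0.051]
left_grip 0.54 [281. 146.] [0.639 0.162 0.152]
right_grip 0.64 [307. 176.] [0.564 0.083 0.051]
right_grip 0.62 [338. 156.] [ 0.611 -0.016  0.156]
press 0.72 [311. 164.] [0.587 0.078 0.047]
press 0.39 [454. 153.] [ 0.672 -0.41   0.044]
```

View pics/ct.png

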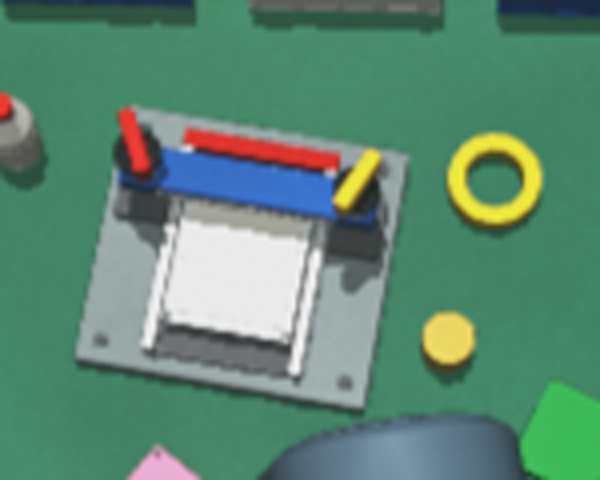

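The crop shows the white-topped housing between the rails, with a gap to the red stop under the blue beam and its front edge at about row 335 of the crop. The red knob is on the left and the yellow on the right. The wing centres are 178.5 mm apart (180 expected) and their tops are at z≈0.16, so the measurement holds.

```bash
cat >> h.py <<'E'
O=np.array([.6285,.0723]); Y=np.radians(-8.8); ex=np.array([np.cos(Y),np.sin(Y)]); ey=np.array([-ex[1],ex[0]])
W=lambda x,y:O+x*ex+y*ey          # press -> world (m)
PF=lambda p:np.array([(p-O)@ex,(p-O)@ey])
def st():
    o=ctrl.get_obs(); w,x,y,z=o["eef_rot"]
    from scipy.spatial.transform import Rotation as R
    M=R.from_quat([x,y,z,w]).as_matrix(); psi=np.degrees(np.arctan2(M[1,0],M[0,0]))
    return o,np.array(o["eef_pos"]),psi,M
def plan(p,psi,n):  # rows to world p, yaw psi deg
    o,c,a,M=st(); d=(psi-a+180)%360-180; out=[]
    print("tilt z",M[:,2].round(4),"yaw",a.round(2))
    s=(np.array(p)-c)/n*1000
    for i in range(n):
        t=np.radians(a+d*i/n); out.append([round(s[0]*np.cos(t)+s[1]*np.sin(t),1),round(s[0]*np.sin(t)-s[1]*np.cos(t),1),round(-s[2],1)])
    print("rz/row",round(-d/n,2)); print(*out,sep="\n")
def rep():
    o,c,a,M=st(); print("t",round(float(o["time_s"]),2),"pos",c.round(4),"press",PF(c[:2]).round(4),"yaw",round(a,2),"F",np.round(o["wrist_force"],1),"Fpress",(np.array(o["wrist_force"])[:2]@np.c_[ex,ey]).round(1),"T",np.round(o["torque"],3),"open",round(float(o["opening"]),3),"g",round(float(o["grasp_force"]),1),"q",np.round(o["q"],2))
E
python3 - <<'E'
from h import *
for c in("scene","top"):
    a,d,P=cloud(c); hsv=cv2.cvtColor(a,cv2.COLOR_RGB2HSV).astype(int)
    q=(P[...,:2]-O)@np.c_[ex,ey]
    m=(d>0)&(hsv[...,1]<40)&(hsv[...,2]>190)&(abs(q[...,1])<.045)&(abs(q[...,0]+.05)<.12)&(abs(P[...,2]-.05)<.02)
    print(c,m.sum(),np.percentile(q[m][:,0],[0,1,3,50]).round(4),np.median(P[m][:,2]).round(4))
    m=(d>0)&(hsv[...,1]<40)&(hsv[...,2]>190)&(abs(q[...,1])<.07)&(abs(q[...,0]+.05)<.06)&(abs(P[...,2]-.05)<.02)
    for lo in(-.075,.045): 
        n=m&(q[...,1]>lo)&(q[...,1]<lo+.03); print(q[n][:,1].min().round(4),q[n][:,1].max().round(4))
p=W(-.165,0); plan([*p,.125],171.2,20)
E
```

```text
scene 590 [-0.1204 -0.1171 -0.1145 -0.0849] 0.0515
-0.0672 -0.0451
0.0453 0.0665
top 694 [-0.1155 -0.1141 -0.1124 -0.0711] 0.052
-0.0661 -0.0452
0.0452 0.0686
tilt z [ 0. -0. -1.] yaw 21.53
rz/row -7.48
[np.float64(23.4), np.float64(-24.7), np.float64(4.1)]
[np.float64(26.5), np.float64(-21.5), np.float64(4.1)]
[np.float64(29.0), np.float64(-17.9), np.float64(4.1)]
[np.float64(31.1), np.float64(-13.9), np.float64(4.1)]
[np.float64(32.7), np.float64(-9.8), np.float64(4.1)]
[np.float64(33.7), np.float64(-5.4), np.float64(4.1)]
[np.float64(34.1), np.float64(-1.0), np.float64(4.1)]
[np.float64(33.9), np.float64(3.5), np.float64(4.1)]
[np.float64(33.2), np.float64(7.8), np.float64(4.1)]
[np.float64(31.9), np.float64(12.1), np.float64(4.1)]
[np.float64(30.0), np.float64(16.1), np.float64(4.1)]
[np.float64(27.7), np.float64(19.9), np.float64(4.1)]
[np.float64(24.8), np.float64(23.4), np.float64(4.1)]
[np.float64(21.6), np.float64(26.4), np.float64(4.1)]
[np.float64(18.0), np.float64(29.0), np.float64(4.1)]
[np.float64(14.0), np.float64(31.1), np.float64(4.1)]
[np.float64(9.9), np.float64(32.6), np.float64(4.1)]
[np.float64(5.5), np.float64(33.6), np.float64(4.1)]
[np.float64(1.1), np.float64(34.1), np.float64(4.1)]
[np.float64(-3.3), np.float64(33.9), np.float64(4.1)]
```

Emit:
apply_moves(moves=[{"jaw":0,"offset":[23.4,-24.7,4],"rot":[0,0,-7.5]},{"jaw":0,"offset":[26.5,-21.5,4],"rot":[0,0,-7.5]},{"jaw":0,"offset":[29,-18,4],"rot":[0,0,-7.5]},{"jaw":0,"offset":[31,-14,4],"rot":[0,0,-7.5]},{"jaw":0,"offset":[32.7,-9.8,4],"rot":[0,0,-7.5]}])

```text
time_s: 1.32
eef_pos: [0.2746, -0.3757, 0.1874]
eef_rot: [0.0, 0.869, 0.494, 0.0]
wrist_force: [-0.0, -0.1, 0.1]
opening: -0.001
grasp_force: 0.0
```

Emit:
apply_moves(moves=[{"jaw":0,"offset":[33.7,-5.4,4],"rot":[0,0,-7.5]},{"jaw":0,"offset":[34,-1,4],"rot":[0,0,-7.5]},{"jaw":0,"offset":[34,3.5,4],"rot":[0,0,-7.5]},{"jaw":0,"offset":[33.2,7.8,4],"rot":[0,0,-7.5]},{"jaw":0,"offset":[32,12,4],"rot":[0,0,-7.5]}])

```text
time_s: 1.95
eef_pos: [0.3379, -0.2172, 0.1675]
eef_rot: [0.0, 0.664, 0.748, -0.0]
wrist_force: [0.8, -0.1, 1.1]
opening: -0.001
grasp_force: 0.0
```

Emit:
apply_moves(moves=[{"jaw":0,"offset":[30,16,4],"rot":[0,0,-7.5]},{"jaw":0,"offset":[27.7,20,4],"rot":[0,0,-7.5]},{"jaw":0,"offset":[24.8,23.4,4],"rot":[0,0,-7.5]},{"jaw":0,"offset":[21.6,26.4,4],"rot":[0,0,-7.5]},{"jaw":0,"offset":[18,29,4],"rot":[0,0,-7.5]}])

```text
time_s: 2.58
eef_pos: [0.401, -0.0587, 0.1476]
eef_rot: [0.0, 0.389, 0.921, -0.0]
wrist_force: [0.2, -0.5, 0.2]
opening: 0.002
grasp_force: 0.0
```

Emit:
apply_moves(moves=[{"jaw":0,"offset":[14,31,4],"rot":[0,0,-7.5]},{"jaw":0,"offset":[10,32.6,4],"rot":[0,0,-7.5]},{"jaw":0,"offset":[5.5,33.6,4],"rot":[0,0,-7.5]},{"jaw":0,"offset":[1,34,4],"rot":[0,0,-7.5]},{"jaw":0,"offset":[-3.3,34,4],"rot":[0,0,-7.5]}])

```text
time_s: 3.2
eef_pos: [0.4638, 0.0998, 0.1275]
eef_rot: [0.0, 0.072, 0.997, -0.0]
wrist_force: [0.2, 0.1, 0.6]
opening: -0.001
grasp_force: 0.0
```

```bash
python3 - <<'E'
from h import *
rep(); plan([*W(-.165,0),.037],171.2,5)
E
```

```text
t 3.2 pos [0.4638 0.0998 0.1275] press [-0.167   0.0019] yaw 171.79 F [0.2 0.1 0.6] Fpress [0.1 0.1] T [-0.007 -0.031  0.011] open -0.001 g 0.0 q [-0.04  0.05  1.93 -0.    1.17 -1.47]
tilt z [ 6.e-04 -1.e-04 -1.e+00] yaw 171.79
rz/row 0.12
[np.float64(-0.4), np.float64(-0.4), np.float64(18.1)]
[np.float64(-0.4), np.float64(-0.4), np.float64(18.1)]
[np.float64(-0.4), np.float64(-0.4), np.float64(18.1)]
[np.float64(-0.4), np.float64(-0.4), np.float64(18.1)]
[np.float64(-0.4), np.float64(-0.4), np.float64(18.1)]
```

Emit:
apply_moves(moves=[{"jaw":0,"offset":[0,-0.4,20],"rot":[0,0,0.6]},{"jaw":0,"offset":[0,-0.4,20],"rot":[0,0,0]},{"jaw":0,"offset":[0,-0.4,20],"rot":[0,0,0]},{"jaw":0,"offset":[-8,-0.4,20],"rot":[0,0,0]},{"jaw":0,"offset":[-10,-0.4,9.5],"rot":[0,0,0]}])

```text
time_s: 3.82
eef_pos: [0.4804, 0.0938, 0.037]
eef_rot: [-0.001, 0.079, 0.997, -0.0]
wrist_force: [0.1, -0.4, -0.6]
opening: -0.001
grasp_force: 0.0
```

Emit:
apply_moves(moves=[{"jaw":0,"offset":[-3,0,0],"rot":[0,0,0]},{"jaw":0,"offset":[-3,0,0],"rot":[0,0,0]},{"jaw":0,"offset":[-3,0,0],"rot":[0,0,0]},{"jaw":0,"offset":[-3,0,0],"rot":[0,0,0]},{"jaw":0,"offset":[-3,0,0],"rot":[0,0,0]}])

```text
time_s: 4.45
eef_pos: [0.4958, 0.0914, 0.0382]
eef_rot: [0.0, 0.079, 0.997, 0.0]
wrist_force: [0.9, -0.4, -0.0]
opening: 0.002
grasp_force: 0.0
```

```bash
python3 - <<'E'
from h import *
rep()
a,d,P=cloud("scene"); cv2.imwrite("pics/p1.png",cv2.resize(a[180:310,270:430],None,fx=4,fy=4)[...,::-1])
E
```

```text
t 4.45 pos [0.4958 0.0914 0.0382] press [-0.134  -0.0014] yaw 170.93 F [ 0.9 -0.4 -0. ] Fpress [ 0.9 -0.2] T [ 0.069 -0.016  0.004] open 0.002 g 0.0 q [-0.05  0.25  1.91 -0.    0.98 -1.47]
```

View pics/p1.png

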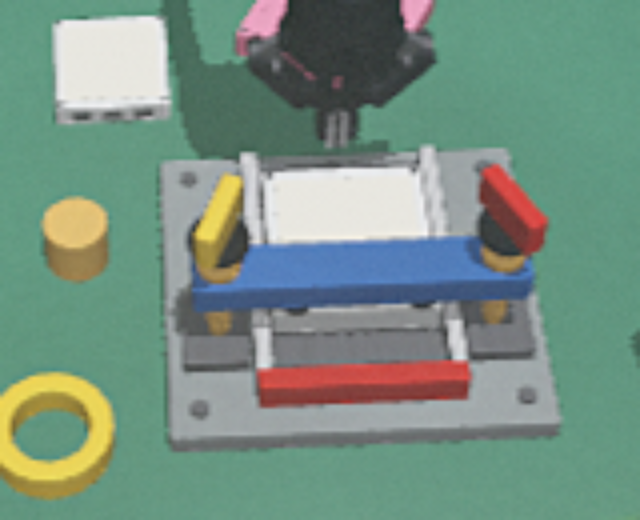

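The picture shows the closed fingers at (337,130) just short of the housing's front edge at (345,168), centred between the rails. Everything else is undisturbed, so I push gently.

Emit:
apply_moves(moves=[{"jaw":0,"offset":[-2,0,0],"rot":[0,0,0]},{"jaw":0,"offset":[-2,0,0],"rot":[0,0,0]},{"jaw":0,"offset":[-2,0,0],"rot":[0,0,0]},{"jaw":0,"offset":[-2,0,0],"rot":[0,0,0]},{"jaw":0,"offset":[-2,0,0],"rot":[0,0,0]}])

```text
time_s: 5.12
eef_pos: [0.5055, 0.0899, 0.0379]
eef_rot: [-0.0, 0.079, 0.997, 0.0]
wrist_force: [-0.1, 0.7, 0.2]
opening: 0.002
grasp_force: 0.0
```

Emit:
apply_moves(moves=[{"jaw":0,"offset":[-2,0,0],"rot":[0,0,0]},{"jaw":0,"offset":[-2,0,0],"rot":[0,0,0]},{"jaw":0,"offset":[-2,0,0],"rot":[0,0,0]},{"jaw":0,"offset":[-2,0,0],"rot":[0,0,0]},{"jaw":0,"offset":[-2,0,0],"rot":[0,0,0]}])

```text
time_s: 5.75
eef_pos: [0.5154, 0.0883, 0.0379]
eef_rot: [0.0, 0.079, 0.997, -0.0]
wrist_force: [0.2, -0.3, 0.2]
opening: 0.002
grasp_force: 0.0
```

Emit:
apply_moves(moves=[{"jaw":0,"offset":[-2,0,0],"rot":[0,0,0]},{"jaw":0,"offset":[-2,0,0],"rot":[0,0,0]},{"jaw":0,"offset":[-2,0,0],"rot":[0,0,0]},{"jaw":0,"offset":[-2,0,0],"rot":[0,0,0]},{"jaw":0,"offset":[-2,0,0],"rot":[0,0,0]}])

```text
time_s: 6.38
eef_pos: [0.5253, 0.0867, 0.0379]
eef_rot: [0.0, 0.079, 0.997, 0.0]
wrist_force: [-0.4, -0.1, 0.2]
opening: -0.001
grasp_force: 0.0
```

```bash
python3 - <<'E'
from h import *
rep()
E
```

```text
t 6.38 pos [0.5253 0.0867 0.0379] press [-0.1042 -0.0015] yaw 170.93 F [-0.4 -0.1  0.2] Fpress [-0.4 -0.1] T [-0.033 -0.005 -0.039] open -0.001 g 0.0 q [-0.06  0.31  1.83  0.    1.   -1.47]
```

Emit:
apply_moves(moves=[{"jaw":0,"offset":[-1.5,0,0],"rot":[0,0,0]},{"jaw":0,"offset":[-1.5,0,0],"rot":[0,0,0]},{"jaw":0,"offset":[-1.5,0,0],"rot":[0,0,0]},{"jaw":0,"offset":[-1.5,0,0],"rot":[0,0,0]},{"jaw":0,"offset":[-1.5,0,0],"rot":[0,0,0]}])

```text
time_s: 7.0
eef_pos: [0.5327, 0.0855, 0.0379]
eef_rot: [0.0, 0.079, 0.997, -0.0]
wrist_force: [0.4, 0.7, -0.3]
opening: 0.001
grasp_force: 0.0
```

```bash
python3 - <<'E'
from h import *
rep()
a,d,P=cloud("scene"); cv2.imwrite("pics/p2.png",cv2.resize(a[180:310,270:430],None,fx=4,fy=4)[...,::-1])
E
```

```text
t 7.0 pos [0.5327 0.0855 0.0379] press [-0.0967 -0.0016] yaw 170.93 F [ 0.4  0.7 -0.3] Fpress [0.3 0.8] T [-0.024 -0.016 -0.016] open 0.001 g 0.0 q [-0.06  0.32  1.82 -0.    1.   -1.47]
```

View pics/p2.png

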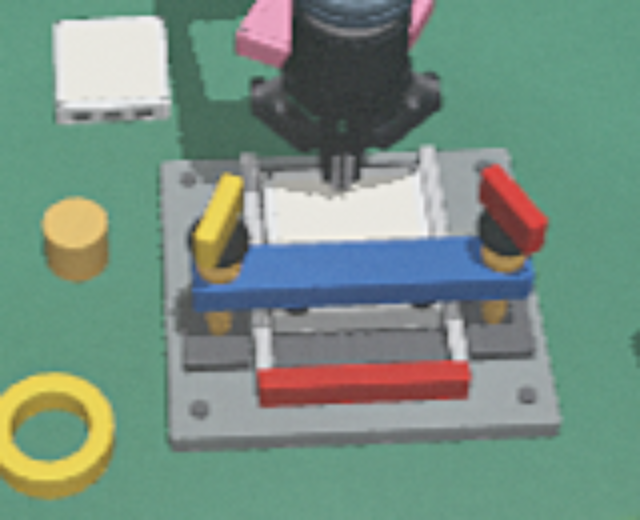

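The housing has not moved: its back edge is still at row ~310, and the fingertips appear at (342,185) in front of its white top. I'll check where the tips really are before going on.

```bash
python3 - <<'E'
from h import *
a,d,P=cloud("scene"); p=ctrl.camera_params("scene"); T=np.linalg.inv(p["cam_to_world"]);K=np.array(p["K"])
def pr(w): 
    c=T[:3,:3]@w+T[:3,3]; v=K@c/c[2]; return v[:2].round(1),c[2].round(4)
o,c,_,_=st(); print("tcp",c,pr(c))
for x in(-.116,-.08,-.076,.004,.04): print(x,pr(np.r_[W(x,0),.052]))
u=int(round(pr(c)[0][0]))
for v in range(210,262,2): print(v,a[v,u],P[v,u].round(3),PF(P[v,u,:2]).round(3), "| side", a[v,u-15],PF(P[v,u-15,:2]).round(3),P[v,u-15,2].round(3))
E
```

```text
tcp [0.53274246 0.08550066 0.03791528] (array([354.6, 230.4]), np.float64(1.3035))
-0.116 (array([354.8, 221.7]), np.float64(1.3061))
-0.08 (array([356., 232.]), np.float64(1.2819))
-0.076 (array([356.2, 233.1]), np.float64(1.2792))
0.004 (array([359. , 257.5]), np.float64(1.2254))
0.04 (array([360.4, 269.2]), np.float64(1.2012))
210 [69 92 81] [ 0.426  0.115 -0.003] [-0.206  0.011] | side [55 58 60] [-0.088 -0.045] 0.136
212 [68 95 85] [ 0.436  0.112 -0.001] [-0.196  0.01 ] | side [59 61 60] [-0.088 -0.045] 0.129
214 [53 54 54] [0.525 0.086 0.098] [-0.105 -0.003] | side [64 77 72] [-0.087 -0.044] 0.121
216 [59 62 61] [0.532 0.084 0.098] [-0.097 -0.003] | side [ 76 110  94] [-0.183 -0.035] -0.001
218 [67 71 70] [0.541 0.081 0.102] [-0.087 -0.004] | side [ 69 106  87] [-0.173 -0.036] 0.002
220 [71 72 70] [0.543 0.081 0.095] [-0.086 -0.004] | side [116 121 121] [-0.152 -0.038] 0.018
222 [79 79 82] [0.544 0.081 0.088] [-0.085 -0.004] | side [82 84 84] [-0.135 -0.039] 0.03
224 [74 72 73] [0.542 0.082 0.078] [-0.087 -0.003] | side [168 170 173] [-0.112 -0.041] 0.049
226 [66 67 70] [0.54  
[... 1017 characters left out ...]
1] [-0.   -0.05] 0.099
248 [ 84 126 189] [0.633 0.059 0.097] [ 0.007 -0.013] | side [ 86 131 192] [ 0.006 -0.05 ] 0.099
250 [ 86 131 194] [0.638 0.057 0.096] [ 0.012 -0.013] | side [ 83 127 190] [ 0.01  -0.051] 0.097
252 [ 64  85 123] [0.642 0.057 0.093] [ 0.016 -0.013] | side [ 66  92 136] [ 0.014 -0.051] 0.093
254 [ 60  83 122] [0.641 0.057 0.083] [ 0.015 -0.013] | side [ 68  88 124] [ 0.017 -0.051] 0.089
256 [107 118 133] [0.623 0.064 0.048] [-0.004 -0.01 ] | side [ 57  85 132] [ 0.015 -0.051] 0.078
258 [148 149 149] [0.626 0.063 0.043] [-0.001 -0.01 ] | side [165 166 164] [ 0.002 -0.049] 0.05
260 [139 139 143] [0.628 0.063 0.036] [ 0.001 -0.009] | side [142 143 143] [ 0.002 -0.049] 0.041
```

Emit:
apply_moves(moves=[{"jaw":0,"offset":[10,0,0],"rot":[0,0,0]},{"jaw":0,"offset":[10,0,0],"rot":[0,0,0]},{"jaw":0,"offset":[10,0,0],"rot":[0,0,0]},{"jaw":0,"offset":[10,0,0],"rot":[0,0,0]},{"jaw":0,"offset":[0,0,0],"rot":[0,0,0]}])

```text
time_s: 7.72
eef_pos: [0.4921, 0.0921, 0.0379]
eef_rot: [-0.0, 0.079, 0.997, 0.0]
wrist_force: [-0.3, -0.6, -0.3]
opening: -0.001
grasp_force: 0.0
```

```bash
python3 - <<'E'
from h import *
rep()
for c in("scene","top"):
    a,d,P=cloud(c); p=ctrl.camera_params(c); T=np.linalg.inv(p["cam_to_world"]);K=np.array(p["K"])
    o,t,_,_=st(); q=T[:3,:3]@t+T[:3,3]; v=K@q/q[2]; print("tcp px",v[:2].round(1))
    if c=="scene":
        u=int(round(v[0]))
        for r in range(196,230): print(r,[(a[r,k].tolist(),PF(P[r,k,:2]).round(3).tolist(),round(float(P[r,k,2]),3)) for k in(u-2,u+1)])
        cv2.imwrite("pics/p3.png",cv2.resize(a[170:250,310:410],None,fx=7,fy=7,interpolation=cv2.INTER_NEAREST)[...,::-1])
E
```

```text
t 7.72 pos [0.4921 0.0921 0.0379] press [-0.1378 -0.0013] yaw 170.95 F [-0.3 -0.6 -0.3] Fpress [-0.2 -0.6] T [-0.006  0.021 -0.038] open -0.001 g 0.0 q [-0.05  0.25  1.91  0.    0.98 -1.47]
tcp px [353.4 219.1]
196 [([55, 59, 57], [-0.122, -0.014], 0.151), ([55, 62, 58], [-0.127, -0.005], 0.145)]
197 [([60, 62, 63], [-0.123, -0.014], 0.145), ([47, 58, 56], [-0.128, -0.005], 0.14)]
198 [([56, 64, 62], [-0.123, -0.013], 0.142), ([119, 85, 95], [-0.154, -0.001], 0.107)]
199 [([53, 60, 59], [-0.122, -0.013], 0.139), ([105, 78, 85], [-0.149, -0.002], 0.109)]
200 [([57, 63, 62], [-0.124, -0.013], 0.133), ([108, 79, 87], [-0.145, -0.002], 0.109)]
201 [([57, 60, 60], [-0.123, -0.013], 0.13), ([83, 73, 76], [-0.141, -0.003], 0.11)]
202 [([57, 60, 60], [-0.128, -0.012], 0.121), ([63, 64, 61], [-0.14, -0.002], 0.106)]
203 [([56, 62, 60], [-0.127, -0.012], 0.118), ([57, 62, 58], [-0.137, -0.003], 0.106)]
204 [([57, 62, 61], [-0.126, -0.012], 0.115), ([60, 65, 62], [-0.139, -0.002], 0.1)]
205 [([56, 59, 60], [-0.126, -0.012], 0.111), ([61, 64, 61], [-0.136, -0.003], 0.1)]
206 [([59, 64, 60], [-0.
[... 1429 characters left out ...]
, 232], [-0.114, -0.002], 0.053)]
223 [([229, 231, 233], [-0.112, -0.011], 0.052), ([233, 235, 236], [-0.114, -0.002], 0.049)]
224 [([230, 230, 228], [-0.11, -0.011], 0.05), ([231, 231, 229], [-0.108, -0.003], 0.052)]
225 [([233, 231, 224], [-0.107, -0.011], 0.05), ([234, 232, 226], [-0.103, -0.004], 0.054)]
226 [([232, 230, 223], [-0.1, -0.012], 0.053), ([232, 231, 224], [-0.103, -0.003], 0.049)]
227 [([232, 231, 224], [-0.098, -0.012], 0.051), ([231, 230, 223], [-0.097, -0.004], 0.053)]
228 [([232, 231, 224], [-0.094, -0.012], 0.052), ([233, 232, 225], [-0.093, -0.004], 0.053)]
229 [([232, 231, 224], [-0.089, -0.013], 0.055), ([232, 231, 224], [-0.089, -0.005], 0.053)]
tcp px [305.3 199.5]
```

View pics/p3.png

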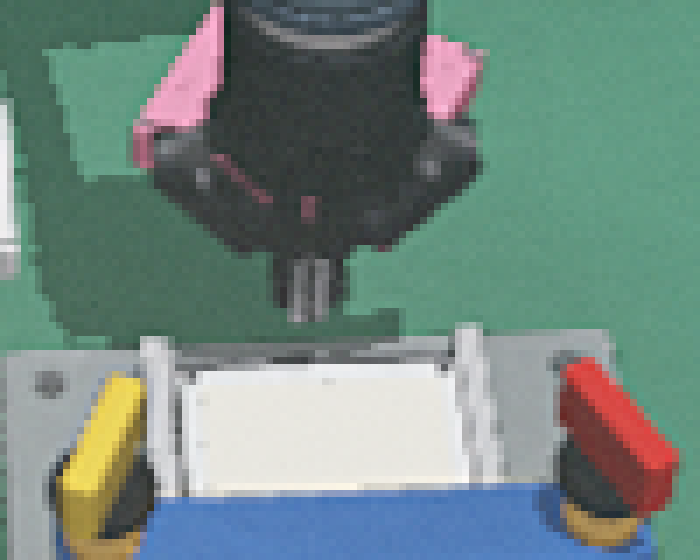

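The picture shows the tips at (310,318) in the crop, above the bed. In depth their lowest point is z≈0.062, although the TCP reads 0.038, so they passed over the housing untouched. The fingers really end about 22 mm higher than reported. I'll lower by that amount and check again.

Emit:
apply_moves(moves=[{"jaw":0,"offset":[2,0,6],"rot":[0,0,0]},{"jaw":0,"offset":[0,0,6],"rot":[0,0,0]},{"jaw":0,"offset":[0,0,4],"rot":[0,0,0]},{"jaw":0,"offset":[0,0,3],"rot":[0,0,0]},{"jaw":0,"offset":[0,0,2],"rot":[0,0,0]}])

```text
time_s: 8.45
eef_pos: [0.491, 0.0922, 0.0166]
eef_rot: [-0.0, 0.079, 0.997, -0.0]
wrist_force: [0.5, 0.0, 0.2]
opening: -0.001
grasp_force: 0.0
```

```bash
python3 - <<'E'
from h import *
rep()
a,d,P=cloud("scene")
for r in range(208,224): print(r,[(a[r,k].tolist(),PF(P[r,k,:2]).round(3).tolist(),round(float(P[r,k,2]),3)) for k in(351,354,356)])
a,d=ctrl.camera("wrist"); cv2.imwrite("pics/w1.png",a[...,::-1])
E
```

```text
t 8.45 pos [0.491  0.0922 0.0166] press [-0.1389 -0.0014] yaw 170.93 F [0.5 0.  0.2] Fpress [0.5 0.1] T [-0.061 -0.026 -0.02 ] open -0.001 g 0.0 q [-0.05  0.28  1.92 -0.    0.93 -1.46]
208 [([54, 61, 59], [-0.129, -0.011], 0.095), ([60, 62, 60], [-0.134, -0.002], 0.089), ([58, 63, 59], [-0.128, 0.002], 0.095)]
209 [([59, 59, 61], [-0.132, -0.011], 0.088), ([57, 60, 58], [-0.136, -0.002], 0.083), ([59, 64, 63], [-0.127, 0.002], 0.093)]
210 [([58, 63, 63], [-0.127, -0.011], 0.089), ([59, 64, 61], [-0.133, -0.002], 0.082), ([60, 63, 65], [-0.128, 0.003], 0.088)]
211 [([61, 64, 62], [-0.128, -0.011], 0.084), ([67, 68, 69], [-0.131, -0.002], 0.08), ([52, 57, 53], [-0.129, 0.003], 0.082)]
212 [([72, 75, 74], [-0.128, -0.011], 0.08), ([97, 98, 99], [-0.127, -0.003], 0.081), ([91, 93, 95], [-0.132, 0.004], 0.074)]
213 [([95, 96, 96], [-0.128, -0.01], 0.076), ([80, 82, 80], [-0.13, -0.002], 0.073), ([105, 105, 109], [-0.134, 0.004], 0.068)]
214 [([98, 100, 103], [-0.129, -0.01], 0.07), ([89, 89, 91], [-0.13, -0.002], 0.068), ([106, 107, 108], [-0.133, 0.004], 0.065)]
215 [([92, 98, 96], [-0.1
[... 460 characters left out ...]
([98, 99, 102], [-0.136, 0.005], 0.044)]
219 [([127, 128, 129], [-0.133, -0.009], 0.044), ([120, 121, 123], [-0.128, -0.001], 0.049), ([120, 125, 126], [-0.153, 0.008], 0.02)]
220 [([102, 106, 107], [-0.132, -0.009], 0.041), ([83, 85, 86], [-0.148, 0.002], 0.021), ([107, 110, 110], [-0.15, 0.008], 0.018)]
221 [([69, 71, 72], [-0.139, -0.008], 0.028), ([57, 61, 64], [-0.142, 0.001], 0.024), ([91, 96, 96], [-0.136, 0.006], 0.03)]
222 [([200, 202, 204], [-0.116, -0.01], 0.051), ([229, 229, 230], [-0.116, -0.002], 0.05), ([239, 239, 241], [-0.115, 0.003], 0.052)]
223 [([228, 230, 232], [-0.111, -0.011], 0.053), ([233, 235, 237], [-0.113, -0.002], 0.05), ([232, 235, 237], [-0.109, 0.003], 0.055)]
```

View pics/w1.png

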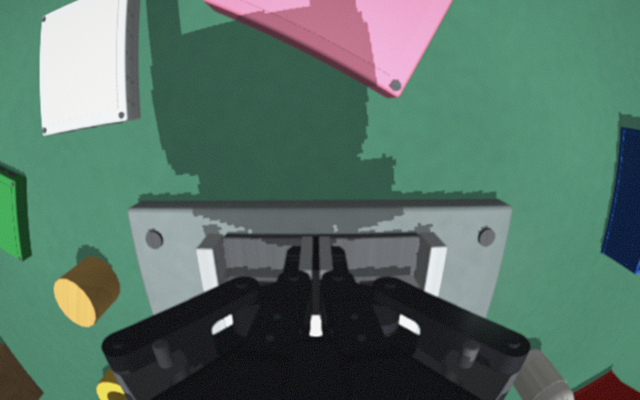

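The wrist picture shows the fingers over the bed between the white rails (columns 205–440). In depth the tips now end at z≈0.042, against a housing top of 0.052. I push now.

Emit:
apply_moves(moves=[{"jaw":0,"offset":[-2,0,1],"rot":[0,0,0]},{"jaw":0,"offset":[-2,0,1],"rot":[0,0,0]},{"jaw":0,"offset":[-2,0,0],"rot":[0,0,0]},{"jaw":0,"offset":[-2,0,0],"rot":[0,0,0]},{"jaw":0,"offset":[-2,0,0],"rot":[0,0,0]}])

```text
time_s: 9.18
eef_pos: [0.5011, 0.0906, 0.0149]
eef_rot: [0.0, 0.079, 0.997, 0.0]
wrist_force: [-0.9, -0.6, 0.6]
opening: -0.003
grasp_force: 0.0
```

Emit:
apply_moves(moves=[{"jaw":0,"offset":[-2,0,0],"rot":[0,0,0]},{"jaw":0,"offset":[-2,0,0],"rot":[0,0,0]},{"jaw":0,"offset":[-2,0,0],"rot":[0,0,0]},{"jaw":0,"offset":[-2,0,0],"rot":[0,0,0]},{"jaw":0,"offset":[-2,0,0],"rot":[0,0,0]}])

```text
time_s: 9.8
eef_pos: [0.5109, 0.089, 0.0147]
eef_rot: [-0.0, 0.079, 0.997, -0.0]
wrist_force: [-2.6, 0.9, -2.3]
opening: -0.001
grasp_force: 1.1
```

Emit:
apply_moves(moves=[{"jaw":0,"offset":[-2,0,0],"rot":[0,0,0]},{"jaw":0,"offset":[-2,0,0],"rot":[0,0,0]},{"jaw":0,"offset":[-2,0,0],"rot":[0,0,0]},{"jaw":0,"offset":[-2,0,0],"rot":[0,0,0]},{"jaw":0,"offset":[-2,0,0],"rot":[0,0,0]}])

```text
time_s: 10.42
eef_pos: [0.5209, 0.0874, 0.0149]
eef_rot: [0.0, 0.079, 0.997, 0.0]
wrist_force: [-2.0, 0.3, -1.8]
opening: 0.002
grasp_force: 1.1
```

```bash
python3 - <<'E'
from h import *
rep()
E
```

```text
t 10.43 pos [0.5209 0.0874 0.0149] press [-0.1087 -0.0015] yaw 170.93 F [-2.   0.3 -1.8] Fpress [-2.1  0. ] T [0.07  0.384 0.007] open 0.002 g 1.1 q [-0.06  0.34  1.85  0.    0.95 -1.47]
```

Emit:
apply_moves(moves=[{"jaw":0,"offset":[-2,0,0],"rot":[0,0,0]},{"jaw":0,"offset":[-2,0,0],"rot":[0,0,0]},{"jaw":0,"offset":[-2,0,0],"rot":[0,0,0]},{"jaw":0,"offset":[-2,0,0],"rot":[0,0,0]},{"jaw":0,"offset":[-1,0,0],"rot":[0,0,0]}])

```text
time_s: 11.05
eef_pos: [0.5298, 0.086, 0.0149]
eef_rot: [0.0, 0.079, 0.997, 0.0]
wrist_force: [-2.5, 0.9, -1.0]
opening: -0.001
grasp_force: 1.3
```

Emit:
apply_moves(moves=[{"jaw":0,"offset":[-1,0,0],"rot":[0,0,0]},{"jaw":0,"offset":[-1,0,0],"rot":[0,0,0]},{"jaw":0,"offset":[-1,0,0],"rot":[0,0,0]},{"jaw":0,"offset":[-1,0,0],"rot":[0,0,0]},{"jaw":0,"offset":[-1,0,0],"rot":[0,0,0]}])

```text
time_s: 11.68
eef_pos: [0.5346, 0.0852, 0.0149]
eef_rot: [-0.0, 0.079, 0.997, -0.0]
wrist_force: [-3.1, 0.5, 0.0]
opening: 0.003
grasp_force: 1.5
```

```bash
python3 - <<'E'
from h import *
rep()
E
```

```text
t 11.68 pos [0.5346 0.0852 0.0149] press [-0.0948 -0.0016] yaw 170.93 F [-3.1  0.5  0. ] Fpress [-3.2  0.1] T [ 0.131  0.515 -0.009] open 0.003 g 1.5 q [-0.06  0.36  1.82 -0.    0.96 -1.47]
```

Emit:
apply_moves(moves=[{"jaw":0,"offset":[-0.6,0,0],"rot":[0,0,0]},{"jaw":0,"offset":[-0.6,0,0],"rot":[0,0,0]},{"jaw":0,"offset":[-0.6,0,0],"rot":[0,0,0]},{"jaw":0,"offset":[-0.6,0,0],"rot":[0,0,0]},{"jaw":0,"offset":[-0.6,0,0],"rot":[0,0,0]}])

```text
time_s: 12.3
eef_pos: [0.5372, 0.0848, 0.0149]
eef_rot: [-0.0, 0.079, 0.997, 0.0]
wrist_force: [-5.6, 1.1, 3.0]
opening: 0.002
grasp_force: 2.9
```

```bash
python3 - <<'E'
from h import *
rep()
a,d,P=cloud("scene"); q=(P[...,:2]-O)@np.c_[ex,ey]
p=ctrl.camera_params("scene")
# profile along column through the gap between beam and stop
for r in range(248,276,2): print(r,a[r,350].tolist(),q[r,350].round(3),P[r,350,2].round(3))
E
```

```text
t 12.3 pos [0.5372 0.0848 0.0149] press [-0.0922 -0.0016] yaw 170.93 F [-5.6  1.1  3. ] Fpress [-5.7  0.2] T [0.16  0.925 0.016] open 0.002 g 2.9 q [-0.06  0.37  1.81  0.    0.96 -1.47]
248 [85, 129, 189] [ 0.008 -0.026] 0.1
250 [88, 131, 193] [ 0.013 -0.026] 0.099
252 [68, 93, 133] [ 0.015 -0.026] 0.093
254 [63, 83, 122] [ 0.014 -0.025] 0.084
256 [77, 95, 126] [ 0.014 -0.025] 0.074
258 [171, 169, 161] [ 0.004 -0.023] 0.052
260 [234, 232, 224] [ 0.008 -0.024] 0.049
262 [233, 232, 225] [ 0.019 -0.025] 0.055
264 [234, 232, 225] [ 0.022 -0.025] 0.05
266 [210, 210, 210] [ 0.029 -0.025] 0.052
268 [235, 234, 237] [ 0.035 -0.026] 0.052
270 [166, 181, 183] [ 0.037 -0.026] 0.045
272 [198, 69, 64] [ 0.041 -0.026] 0.043
274 [202, 75, 72] [ 0.046 -0.027] 0.041
```

Emit:
apply_moves(moves=[{"jaw":0,"offset":[-0.4,0,0],"rot":[0,0,0]},{"jaw":0,"offset":[-0.3,0,0],"rot":[0,0,0]},{"jaw":0,"offset":[-0.3,0,0],"rot":[0,0,0]},{"jaw":0,"offset":[0,0,0],"rot":[0,0,0]},{"jaw":0,"offset":[0,0,0],"rot":[0,0,0]}])

```text
time_s: 12.98
eef_pos: [0.5371, 0.0848, 0.0149]
eef_rot: [-0.001, 0.079, 0.997, -0.0]
wrist_force: [-8.8, 1.2, 5.8]
opening: 0.006
grasp_force: 4.3
```

```bash
python3 - <<'E'
from h import *
rep()
E
```

```text
t 12.97 pos [0.5371 0.0848 0.0149] press [-0.0922 -0.0016] yaw 170.95 F [-8.8  1.2  5.8] Fpress [-8.9 -0.1] T [ 0.138  1.283 -0.01 ] open 0.006 g 4.3 q [-0.06  0.37  1.81  0.    0.97 -1.47]
```

The TCP stays put at −0.092 while the force climbs to 9 N, so the housing is home. I retreat and rise, then approach the left knob.

Emit:
apply_moves(moves=[{"jaw":0,"offset":[3,0,0],"rot":[0,0,0]},{"jaw":0,"offset":[12,0,0],"rot":[0,0,0]},{"jaw":0,"offset":[0,0,-40],"rot":[0,0,0]},{"jaw":0.3,"offset":[0,0,-55],"rot":[0,0,0]},{"jaw":0.6,"offset":[0,0,-55],"rot":[0,0,0]}])

```text
time_s: 13.6
eef_pos: [0.5232, 0.087, 0.1664]
eef_rot: [0.0, 0.079, 0.997, -0.0]
wrist_force: [0.1, 0.1, 0.5]
opening: 0.419
grasp_force: 0.0
```

```bash
python3 - <<'E'
from h import *
rep()
for c in("scene","top"):
    a,d,P=cloud(c);q=(P[...,:2]-O)@np.c_[ex,ey];hsv=cv2.cvtColor(a,cv2.COLOR_RGB2HSV).astype(int)
    m=(d>0)&(hsv[...,1]<40)&(hsv[...,2]>150)&(abs(q[...,1])<.045)&(abs(q[...,0]-.0)<.12)&(abs(P[...,2]-.051)<.008)
    print(c,np.percentile(q[m][:,0],[1,99]).round(4))
plan([.642,.1605,.165],-162.5,5)
E
```

```text
t 13.6 pos [0.5232 0.087  0.1664] press [-0.1063 -0.0016] yaw 170.93 F [0.1 0.1 0.5] Fpress [0.1 0.2] T [-0.005 -0.034  0.005] open 0.419 g 0.0 q [-0.06  0.12  1.76 -0.    1.26 -1.47]
scene [-0.0805  0.0385]
top [-0.0805  0.0371]
tilt z [ 1.370e-02 -8.000e-04 -9.999e-01] yaw 170.94
rz/row -5.31
[np.float64(-20.2), np.float64(18.1), np.float64(1.4)]
[np.float64(-21.7), np.float64(16.2), np.float64(1.4)]
[np.float64(-23.1), np.float64(14.1), np.float64(1.4)]
[np.float64(-24.4), np.float64(11.9), np.float64(1.4)]
[np.float64(-25.4), np.float64(9.6), np.float64(1.4)]
```

Emit:
apply_moves(moves=[{"jaw":0.6,"offset":[-20,18,0],"rot":[0,0,-5.3]},{"jaw":0.6,"offset":[-21.7,16.2,0],"rot":[0,0,-5.3]},{"jaw":0.6,"offset":[-23,14,0],"rot":[0,0,-5.3]},{"jaw":0.6,"offset":[-24.4,12,0],"rot":[0,0,-5.3]},{"jaw":0.6,"offset":[-25.4,9.6,0],"rot":[0,0,-5.3]}])

```text
time_s: 14.32
eef_pos: [0.6375, 0.161, 0.164]
eef_rot: [-0.0, -0.153, 0.988, -0.0]
wrist_force: [0.7, 0.3, 0.8]
opening: 0.602
grasp_force: 0.0
```

```bash
python3 - <<'E'
from h import *
rep(); plan([.642,.1605,.112],-162.5,5)
a,d=ctrl.camera("wrist"); cv2.imwrite("pics/w2.png",a[...,::-1])
E
```

```text
t 14.32 pos [0.6375 0.161  0.164 ] press [-0.0046  0.089 ] yaw -162.4 F [0.7 0.3 0.8] Fpress [0.6 0.3] T [-0.024  0.031 -0.002] open 0.602 g 0.0 q [ 0.07  0.4   1.42 -0.    1.32 -1.81]
tilt z [-1.e-04 -1.e-04 -1.e+00] yaw -162.4
rz/row 0.02
[np.float64(-0.8), np.float64(-0.4), np.float64(10.4)]
[np.float64(-0.8), np.float64(-0.4), np.float64(10.4)]
[np.float64(-0.8), np.float64(-0.4), np.float64(10.4)]
[np.float64(-0.8), np.float64(-0.4), np.float64(10.4)]
[np.float64(-0.8), np.float64(-0.4), np.float64(10.4)]
```

View pics/w2.png

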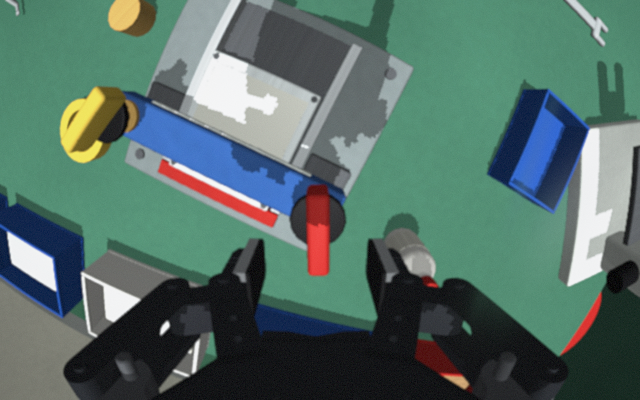

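The wrist picture shows the red wing at (318,230), parallel to and midway between the open pads (columns 265–370). I descend and grip.

Emit:
apply_moves(moves=[{"jaw":0.6,"offset":[-2,-0.5,12],"rot":[0,0,0]},{"jaw":0.6,"offset":[-2,-0.5,12],"rot":[0,0,0]},{"jaw":0.6,"offset":[0,-0.4,12],"rot":[0,0,0]},{"jaw":0.6,"offset":[0,0,10],"rot":[0,0,0]},{"jaw":0.6,"offset":[0,0,6],"rot":[0,0,0]}])

```text
time_s: 15.0
eef_pos: [0.641, 0.1601, 0.1119]
eef_rot: [-0.0, -0.151, 0.988, 0.0]
wrist_force: [0.2, -0.1, 0.5]
opening: 0.596
grasp_force: 0.0
```

Emit:
apply_moves(moves=[{"jaw":0,"offset":[0,0,0],"rot":[0,0,0]},{"jaw":0,"offset":[0,0,0],"rot":[0,0,0]},{"jaw":0,"offset":[0,0,0],"rot":[0,0,0]},{"jaw":0,"offset":[0,0,0],"rot":[0,0,0]},{"jaw":0,"offset":[0,0,0],"rot":[0,0,0]}])

```text
time_s: 15.62
eef_pos: [0.6408, 0.1632, 0.1137]
eef_rot: [0.0, -0.152, 0.988, 0.002]
wrist_force: [-2.9, 8.6, 1.7]
opening: 0.152
grasp_force: 60.6
```

```bash
python3 - <<'E'
from h import *
rep()
a,d,P=cloud("scene"); cv2.imwrite("pics/p4.png",cv2.resize(a[160:290,300:460],None,fx=4,fy=4)[...,::-1])
E
```

```text
t 15.62 pos [0.6408 0.1632 0.1137] press [-0.0017  0.0917] yaw -162.49 F [-2.9  8.6  1.7] Fpress [-4.2  8.1] T [1.246 0.461 0.06 ] open 0.152 g 60.6 q [ 0.07  0.46  1.45  0.    1.23 -1.81]
```

View pics/p4.png

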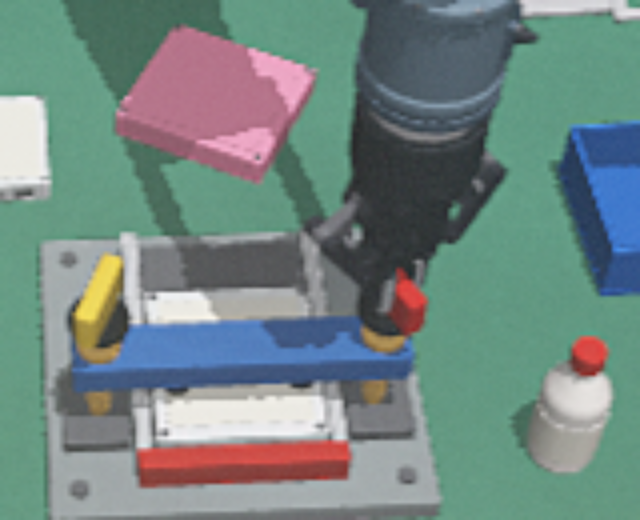

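The picture shows the red wing held between the pads at (405,300); the opening of 0.152 is about 13 mm, which matches the wing. The hand centred itself 3 mm to +y, so I shift the command by that and turn.

Emit:
apply_moves(moves=[{"jaw":0,"offset":[0,3,0],"rot":[0,0,0]},{"jaw":0,"offset":[0,0,0],"rot":[0,0,7]},{"jaw":0,"offset":[0,0,0],"rot":[0,0,7]},{"jaw":0,"offset":[0,0,0],"rot":[0,0,7]},{"jaw":0,"offset":[0,0,0],"rot":[0,0,7]}])

```text
time_s: 16.3
eef_pos: [0.6407, 0.1635, 0.1137]
eef_rot: [0.0, 0.094, 0.996, 0.0]
wrist_force: [-1.0, 1.1, 1.8]
opening: 0.155
grasp_force: 60.7
```

```bash
python3 - <<'E'
from h import *
rep()
E
```

```text
t 16.3 pos [0.6407 0.1635 0.1137] press [-0.0019  0.092 ] yaw 169.23 F [-1.   1.1  1.8] Fpress [-1.1  0.9] T [0.195 0.305 0.278] open 0.155 g 60.7 q [ 0.07  0.46  1.45  0.    1.23 -1.31]
```

Emit:
apply_moves(moves=[{"jaw":0,"offset":[0,0,0],"rot":[0,0,7]},{"jaw":0,"offset":[0,0,0],"rot":[0,0,7]},{"jaw":0.6,"offset":[0,0,0],"rot":[0,0,0]},{"jaw":0.6,"offset":[0,0,0],"rot":[0,0,0]},{"jaw":0.6,"offset":[0,0,-50],"rot":[0,0,0]}])

```text
time_s: 16.92
eef_pos: [0.6372, 0.1625, 0.1584]
eef_rot: [-0.005, 0.212, 0.977, -0.001]
wrist_force: [-0.3, -0.2, 0.2]
opening: 0.599
grasp_force: 0.0
```

```bash
python3 - <<'E'
from h import *
rep(); plan([.614,-.0145,.165],148,5)
E
```

```text
t 16.93 pos [0.6372 0.1625 0.1584] press [-0.0052  0.0905] yaw 155.51 F [-0.3 -0.2  0.2] Fpress [-0.2 -0.2] T [-0.019 -0.014  0.002] open 0.599 g 0.0 q [ 0.07  0.41  1.42 -0.    1.32 -1.07]
tilt z [-9.7e-03 -9.0e-04 -1.0e+00] yaw 155.51
rz/row 1.5
[np.float64(-10.5), np.float64(-34.1), np.float64(-1.3)]
[np.float64(-11.3), np.float64(-33.9), np.float64(-1.3)]
[np.float64(-12.2), np.float64(-33.6), np.float64(-1.3)]
[np.float64(-13.1), np.float64(-33.2), np.float64(-1.3)]
[np.float64(-14.0), np.float64(-32.9), np.float64(-1.3)]
```

Emit:
apply_moves(moves=[{"jaw":0.6,"offset":[-10,-34,0],"rot":[0,0,1.5]},{"jaw":0.6,"offset":[-11,-34,0],"rot":[0,0,1.5]},{"jaw":0.6,"offset":[-12,-33.6,0],"rot":[0,0,1.5]},{"jaw":0.6,"offset":[-13,-33,0],"rot":[0,0,1.5]},{"jaw":0.6,"offset":[-14,-33,0],"rot":[0,0,1.5]}])

```text
time_s: 17.55
eef_pos: [0.6161, -0.0147, 0.1631]
eef_rot: [0.0, 0.276, 0.961, -0.0]
wrist_force: [-0.1, -0.5, 0.5]
opening: 0.6
grasp_force: 0.0
```

```bash
python3 - <<'E'
from h import *
rep(); plan([.614,-.0145,.112],148,1)
E
```

```text
t 17.55 pos [ 0.6161 -0.0147  0.1631] press [ 0.001  -0.0879] yaw 147.97 F [-0.1 -0.5  0.5] Fpress [-0.  -0.5] T [ 0.021  0.017 -0.01 ] open 0.6 g 0.0 q [-0.22  0.31  1.54 -0.    1.29 -1.23]
tilt z [ 6.e-04 -4.e-04 -1.e+00] yaw 147.97
rz/row -0.03
[np.float64(1.9), np.float64(-0.9), np.float64(51.1)]
```

Aligned, so I descend, grip and read the self-centring.

Emit:
apply_moves(moves=[{"jaw":0.6,"offset":[1.5,-0.9,12],"rot":[0,0,0]},{"jaw":0.6,"offset":[0,0,13],"rot":[0,0,0]},{"jaw":0.6,"offset":[0,0,12],"rot":[0,0,0]},{"jaw":0.6,"offset":[0,0,9],"rot":[0,0,0]},{"jaw":0.5,"offset":[0,0,5],"rot":[0,0,0]}])

```text
time_s: 18.18
eef_pos: [0.6141, -0.0126, 0.1109]
eef_rot: [-0.001, 0.276, 0.961, -0.0]
wrist_force: [0.3, -0.5, -0.2]
opening: 0.497
grasp_force: 0.0
```

Emit:
apply_moves(moves=[{"jaw":0,"offset":[0,0,0],"rot":[0,0,0]},{"jaw":0,"offset":[0,0,0],"rot":[0,0,0]},{"jaw":0,"offset":[0,0,0],"rot":[0,0,0]},{"jaw":0,"offset":[0,0,0],"rot":[0,0,0]},{"jaw":0,"offset":[0,0,0],"rot":[0,0,0]}])

```text
time_s: 18.8
eef_pos: [0.614, -0.0141, 0.1123]
eef_rot: [-0.0, 0.276, 0.961, -0.001]
wrist_force: [-3.6, -3.7, 0.5]
opening: 0.152
grasp_force: 59.9
```

```bash
python3 - <<'E'
from h import *
rep()
E
```

```text
t 18.8 pos [ 0.614  -0.0141  0.1123] press [-0.0011 -0.0876] yaw 147.94 F [-3.6 -3.7  0.5] Fpress [-3.  -4.2] T [-0.47   0.546  0.131] open 0.152 g 59.9 q [-0.22  0.36  1.58 -0.    1.2  -1.23]
```

Emit:
apply_moves(moves=[{"jaw":0,"offset":[0,-1.4,0],"rot":[0,0,7]},{"jaw":0,"offset":[0,0,0],"rot":[0,0,7]},{"jaw":0,"offset":[0,0,0],"rot":[0,0,7]},{"jaw":0,"offset":[0,0,0],"rot":[0,0,7]},{"jaw":0,"offset":[0,0,0],"rot":[0,0,7]}])

```text
time_s: 19.42
eef_pos: [0.6141, -0.0141, 0.1124]
eef_rot: [0.0, 0.554, 0.833, 0.001]
wrist_force: [-0.3, 0.2, -0.2]
opening: 0.148
grasp_force: 59.7
```

```bash
python3 - <<'E'
from h import *
rep()
E
```

```text
t 19.43 pos [ 0.6141 -0.0141  0.1124] press [-0.001  -0.0876] yaw 112.73 F [-0.3  0.2 -0.2] Fpress [-0.3  0.1] T [ 0.156 -0.118  0.274] open 0.148 g 59.7 q [-0.22  0.36  1.58  0.    1.19 -0.61]
```

Emit:
apply_moves(moves=[{"jaw":0,"offset":[0,0,0],"rot":[0,0,5]},{"jaw":0,"offset":[0,0,0],"rot":[0,0,5]},{"jaw":0,"offset":[0,0,0],"rot":[0,0,4]},{"jaw":0,"offset":[0,0,0],"rot":[0,0,4]},{"jaw":0,"offset":[0,0,0],"rot":[0,0,4]}])

```text
time_s: 20.05
eef_pos: [0.6142, -0.0141, 0.1123]
eef_rot: [0.0, 0.702, 0.712, 0.001]
wrist_force: [0.4, 0.0, -0.5]
opening: 0.15
grasp_force: 59.6
```

```bash
python3 - <<'E'
from h import *
rep()
a,d,P=cloud("scene"); cv2.imwrite("pics/p5.png",cv2.resize(a[215:285,310:420],None,fx=7,fy=7,interpolation=cv2.INTER_CUBIC)[...,::-1])
E
```

```text
t 20.05 pos [ 0.6142 -0.0141  0.1123] press [-0.0009 -0.0876] yaw 90.83 F [ 0.4  0.  -0.5] Fpress [0.4 0.1] T [ 0.062 -0.118  0.266] open 0.15 g 59.6 q [-0.22  0.36  1.58  0.    1.19 -0.23]
```

View pics/p5.png

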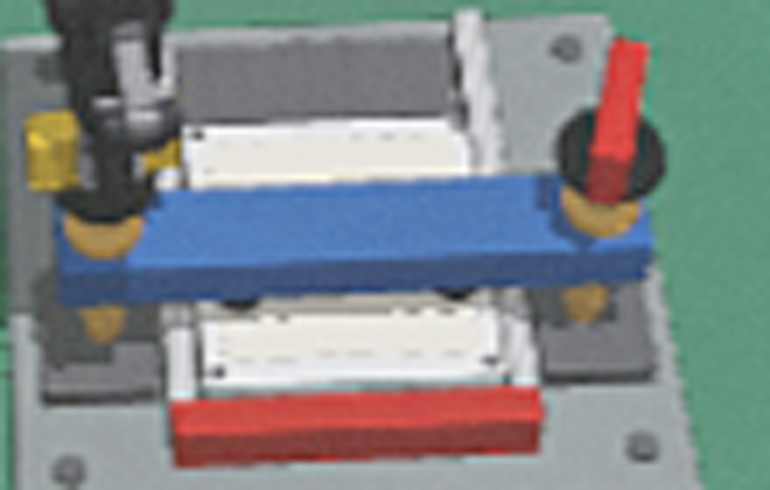

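The picture shows the housing flush at the red stop, the beam nearly level, and both knobs turned, with the yellow wing in the grip. The torque of 0.27 N·m means the screw still turns free. I continue with the right.

Emit:
apply_moves(moves=[{"jaw":0,"offset":[0,0,0],"rot":[0,0,4]},{"jaw":0,"offset":[0,0,0],"rot":[0,0,4]},{"jaw":0,"offset":[0,0,0],"rot":[0,0,4]},{"jaw":0,"offset":[0,0,0],"rot":[0,0,4]},{"jaw":0,"offset":[0,0,0],"rot":[0,0,4]}])

```text
time_s: 20.72
eef_pos: [0.6142, -0.0142, 0.1123]
eef_rot: [0.0, 0.815, 0.58, 0.001]
wrist_force: [1.4, 0.1, 0.2]
opening: 0.148
grasp_force: 59.7
```

```bash
python3 - <<'E'
from h import *
rep()
E
```

```text
t 20.73 pos [ 0.6142 -0.0142  0.1123] press [-0.0009 -0.0876] yaw 70.89 F [1.4 0.1 0.2] Fpress [1.4 0.4] T [ 0.056 -0.14   0.281] open 0.148 g 59.7 q [-0.22  0.36  1.58  0.    1.19  0.12]
```

Emit:
apply_moves(moves=[{"jaw":0.6,"offset":[0,0,0],"rot":[0,0,0]},{"jaw":0.6,"offset":[0,0,0],"rot":[0,0,0]},{"jaw":0.6,"offset":[0,0,-25],"rot":[0,0,0]},{"jaw":0.6,"offset":[0,0,-25],"rot":[0,0,0]},{"jaw":0.6,"offset":[0,0,0],"rot":[0,0,0]}])

```text
time_s: 21.35
eef_pos: [0.6154, -0.0148, 0.1645]
eef_rot: [0.002, 0.814, 0.581, 0.002]
wrist_force: [0.8, -0.2, -0.6]
opening: 0.6
grasp_force: 0.0
```

```bash
python3 - <<'E'
from h import *
rep(); plan([.6407,.1635,.164],155.5,10)
E
```

```text
t 21.35 pos [ 0.6154 -0.0148  0.1645] press [ 0.0004 -0.0881] yaw 70.99 F [ 0.8 -0.2 -0.6] Fpress [ 0.8 -0.1] T [-0.01  -0.011  0.012] open 0.6 g 0.0 q [-0.22  0.3   1.55  0.    1.29  0.12]
tilt z [ 0.005 -0.001 -1.   ] yaw 70.99
rz/row -8.45
[np.float64(17.7), np.float64(-3.4), np.float64(0.0)]
[np.float64(18.0), np.float64(-0.8), np.float64(0.0)]
[np.float64(17.9), np.float64(1.9), np.float64(0.0)]
[np.float64(17.4), np.float64(4.5), np.float64(0.0)]
[np.float64(16.6), np.float64(7.0), np.float64(0.0)]
[np.float64(15.4), np.float64(9.4), np.float64(0.0)]
[np.float64(13.8), np.float64(11.5), np.float64(0.0)]
[np.float64(12.0), np.float64(13.4), np.float64(0.0)]
[np.float64(9.9), np.float64(15.0), np.float64(0.0)]
[np.float64(7.6), np.float64(16.3), np.float64(0.0)]
```

Emit:
apply_moves(moves=[{"jaw":0.6,"offset":[17.7,-3.4,0],"rot":[0,0,-8.5]},{"jaw":0.6,"offset":[18,-0.8,0],"rot":[0,0,-8.4]},{"jaw":0.6,"offset":[17.9,1.9,0],"rot":[0,0,-8.5]},{"jaw":0.6,"offset":[17.4,4.5,0],"rot":[0,0,-8.4]},{"jaw":0.6,"offset":[16.6,7,0],"rot":[0,0,-8.5]}])

```text
time_s: 21.98
eef_pos: [0.6258, 0.0753, 0.1603]
eef_rot: [-0.001, 0.548, 0.837, -0.0]
wrist_force: [0.6, -0.1, -0.2]
opening: 0.598
grasp_force: 0.0
```

Emit:
apply_moves(moves=[{"jaw":0.6,"offset":[15.4,9.4,0],"rot":[0,0,-8.4]},{"jaw":0.6,"offset":[13.8,11.5,0],"rot":[0,0,-8.5]},{"jaw":0.6,"offset":[12,13.4,0],"rot":[0,0,-8.4]},{"jaw":0.6,"offset":[9.9,15,0],"rot":[0,0,-8.5]},{"jaw":0.6,"offset":[7.6,16.3,0],"rot":[0,0,-8.4]}])

```text
time_s: 22.6
eef_pos: [0.6384, 0.1643, 0.1603]
eef_rot: [-0.001, 0.21, 0.978, -0.0]
wrist_force: [-0.6, 0.7, 0.3]
opening: 0.598
grasp_force: 0.0
```

```bash
python3 - <<'E'
from h import *
rep(); plan([.6407,.1635,.1135],155.5,1)
E
```

```text
t 22.6 pos [0.6384 0.1643 0.1603] press [-0.0043  0.0924] yaw 155.75 F [-0.6  0.7  0.3] Fpress [-0.7  0.6] T [-0.022 -0.001  0.021] open 0.598 g 0.0 q [ 0.07  0.41  1.42  0.    1.32 -1.08]
tilt z [-1.8e-03 -1.0e-04 -1.0e+00] yaw 155.75
rz/row 0.25
[np.float64(-2.4), np.float64(0.2), np.float64(46.8)]
```

Emit:
apply_moves(moves=[{"jaw":0.6,"offset":[-2.4,0,15],"rot":[0,0,0.2]},{"jaw":0.6,"offset":[0,0,15],"rot":[0,0,0]},{"jaw":0.5,"offset":[0,0,12],"rot":[0,0,0]},{"jaw":0.3,"offset":[0,0,4.8],"rot":[0,0,0]},{"jaw":0,"offset":[0,0,0],"rot":[0,0,0]}])

```text
time_s: 23.22
eef_pos: [0.6411, 0.1635, 0.1141]
eef_rot: [-0.0, 0.215, 0.977, 0.001]
wrist_force: [3.2, 1.0, -10.8]
opening: 0.148
grasp_force: 60.1
```

Emit:
apply_moves(moves=[{"jaw":0,"offset":[0,0,0],"rot":[0,0,0]},{"jaw":0,"offset":[0,0,0],"rot":[0,0,0]},{"jaw":0,"offset":[0,0,0],"rot":[0,0,0]},{"jaw":0,"offset":[0,0,0],"rot":[0,0,6]},{"jaw":0,"offset":[0,0,0],"rot":[0,0,6]}])

```text
time_s: 23.85
eef_pos: [0.641, 0.1634, 0.1141]
eef_rot: [-0.0, 0.317, 0.948, 0.0]
wrist_force: [4.2, 4.1, -9.2]
opening: 0.148
grasp_force: 60.4
```

```bash
python3 - <<'E'
from h import *
rep()
E
```

```text
t 23.85 pos [0.641  0.1634 0.1141] press [-0.0016  0.092 ] yaw 143.06 F [ 4.2  4.1 -9.2] Fpress [3.5 4.7] T [ 0.453 -0.476  0.282] open 0.148 g 60.4 q [ 0.07  0.46  1.45  0.    1.24 -0.86]
```

Emit:
apply_moves(moves=[{"jaw":0,"offset":[0,0,0],"rot":[0,0,3]},{"jaw":0,"offset":[0,0,0],"rot":[0,0,3]},{"jaw":0,"offset":[0,0,0],"rot":[0,0,3]},{"jaw":0,"offset":[0,0,0],"rot":[0,0,3]},{"jaw":0,"offset":[0,0,0],"rot":[0,0,3]}])

```text
time_s: 24.48
eef_pos: [0.641, 0.1635, 0.114]
eef_rot: [-0.0, 0.437, 0.899, 0.0]
wrist_force: [4.0, 3.7, -8.5]
opening: 0.147
grasp_force: 60.4
```

```bash
python3 - <<'E'
from h import *
rep()
E
```

```text
t 24.48 pos [0.641  0.1635 0.114 ] press [-0.0016  0.092 ] yaw 128.16 F [ 4.   3.7 -8.5] Fpress [3.4 4.3] T [ 0.565 -0.437  0.276] open 0.147 g 60.4 q [ 0.07  0.46  1.45  0.    1.24 -0.6 ]
```

Emit:
apply_moves(moves=[{"jaw":0,"offset":[0,0,0],"rot":[0,0,2.5]},{"jaw":0,"offset":[0,0,0],"rot":[0,0,2.5]},{"jaw":0,"offset":[0,0,0],"rot":[0,0,2.5]},{"jaw":0,"offset":[0,0,0],"rot":[0,0,2.5]},{"jaw":0,"offset":[0,0,0],"rot":[0,0,2.5]}])

```text
time_s: 25.1
eef_pos: [0.641, 0.1635, 0.114]
eef_rot: [-0.001, 0.532, 0.847, 0.0]
wrist_force: [3.2, 4.0, -8.4]
opening: 0.151
grasp_force: 60.4
```

```bash
python3 - <<'E'
from h import *
rep()
E
```

```text
t 25.1 pos [0.641  0.1635 0.114 ] press [-0.0016  0.0921] yaw 115.67 F [ 3.2  4.  -8.4] Fpress [2.5 4.4] T [ 0.588 -0.467  0.246] open 0.151 g 60.4 q [ 0.07  0.46  1.45  0.    1.24 -0.38]
```

Emit:
apply_moves(moves=[{"jaw":0,"offset":[0,0,0],"rot":[0,0,2.5]},{"jaw":0,"offset":[0,0,0],"rot":[0,0,2.5]},{"jaw":0,"offset":[0,0,0],"rot":[0,0,2.5]},{"jaw":0,"offset":[0,0,0],"rot":[0,0,2.5]},{"jaw":0,"offset":[0,0,0],"rot":[0,0,2.5]}])

```text
time_s: 25.72
eef_pos: [0.641, 0.1636, 0.1141]
eef_rot: [-0.001, 0.621, 0.784, 0.0]
wrist_force: [4.6, 3.4, -9.3]
opening: 0.146
grasp_force: 60.4
```

```bash
python3 - <<'E'
from h import *
rep()
E
```

```text
t 25.73 pos [0.641  0.1636 0.1141] press [-0.0016  0.0921] yaw 103.17 F [ 4.6  3.4 -9.3] Fpress [4. 4.] T [ 0.675 -0.476  0.237] open 0.146 g 60.4 q [ 0.07  0.46  1.45  0.    1.24 -0.16]
```

Emit:
apply_moves(moves=[{"jaw":0,"offset":[0,0,0],"rot":[0,0,2]},{"jaw":0,"offset":[0,0,0],"rot":[0,0,2]},{"jaw":0,"offset":[0,0,0],"rot":[0,0,2]},{"jaw":0,"offset":[0,0,0],"rot":[0,0,2]},{"jaw":0,"offset":[0,0,0],"rot":[0,0,2]}])

```text
time_s: 26.35
eef_pos: [0.641, 0.1636, 0.114]
eef_rot: [-0.001, 0.687, 0.727, 0.0]
wrist_force: [4.7, 5.4, -8.7]
opening: 0.147
grasp_force: 60.4
```

```bash
python3 - <<'E'
from h import *
rep()
E
```

```text
t 26.35 pos [0.641  0.1636 0.114 ] press [-0.0016  0.0922] yaw 93.19 F [ 4.7  5.4 -8.7] Fpress [3.9 6.1] T [ 0.705 -0.486  0.307] open 0.147 g 60.4 q [0.07 0.46 1.45 0.   1.24 0.01]
```

Left is at 1.82 rad and its torque is just starting to rise. I switch to the right.

Emit:
apply_moves(moves=[{"jaw":0.6,"offset":[0,0,0],"rot":[0,0,0]},{"jaw":0.6,"offset":[0,0,0],"rot":[0,0,0]},{"jaw":0.6,"offset":[0,0,-25],"rot":[0,0,0]},{"jaw":0.6,"offset":[0,0,-25],"rot":[0,0,0]},{"jaw":0.6,"offset":[0,0,0],"rot":[0,0,0]}])

```text
time_s: 26.98
eef_pos: [0.6433, 0.1627, 0.1684]
eef_rot: [0.002, 0.687, 0.727, 0.002]
wrist_force: [0.7, -0.4, -0.3]
opening: 0.599
grasp_force: 0.0
```

```bash
python3 - <<'E'
from h import *
rep(); plan([.6142,-.0142,.164],70.9,5)
E
```

```text
t 26.98 pos [0.6433 0.1627 0.1684] press [0.0008 0.0916] yaw 93.24 F [ 0.7 -0.4 -0.3] Fpress [ 0.8 -0.2] T [ 0.01  -0.004  0.007] open 0.599 g 0.0 q [ 0.07  0.4   1.41 -0.    1.32  0.01]
tilt z [ 6.e-03  3.e-04 -1.e+00] yaw 93.24
rz/row 4.47
[np.float64(-35.0), np.float64(-7.8), np.float64(0.9)]
[np.float64(-35.5), np.float64(-5.1), np.float64(0.9)]
[np.float64(-35.8), np.float64(-2.3), np.float64(0.9)]
[np.float64(-35.9), np.float64(0.5), np.float64(0.9)]
[np.float64(-35.7), np.float64(3.3), np.float64(0.9)]
```

Emit:
apply_moves(moves=[{"jaw":0.6,"offset":[-35,-7.8,0.9],"rot":[0,0,4.5]},{"jaw":0.6,"offset":[-35.5,-5,0.9],"rot":[0,0,4.5]},{"jaw":0.6,"offset":[-35.8,-2.3,0.9],"rot":[0,0,4.5]},{"jaw":0.6,"offset":[-36,0.5,0.9],"rot":[0,0,4.4]},{"jaw":0.6,"offset":[-35.7,3.3,0.9],"rot":[0,0,4.4]}])

```text
time_s: 27.6
eef_pos: [0.6111, -0.0154, 0.1594]
eef_rot: [-0.0, 0.815, 0.579, -0.0]
wrist_force: [-0.0, 0.1, 0.6]
opening: 0.599
grasp_force: 0.0
```

```bash
python3 - <<'E'
from h import *
rep(); plan([.6142,-.0142,.1125],70.9,1)
E
```

```text
t 27.6 pos [ 0.6111 -0.0154  0.1594] press [-0.0038 -0.0894] yaw 70.79 F [-0.   0.1  0.6] Fpress [-0.1  0.1] T [0.006 0.039 0.009] open 0.599 g 0.0 q [-0.22  0.31  1.56 -0.    1.28  0.12]
tilt z [-1.3e-03  1.0e-04 -1.0e+00] yaw 70.79
rz/row -0.11
[np.float64(2.2), np.float64(2.6), np.float64(46.9)]
```

Emit:
apply_moves(moves=[{"jaw":0.6,"offset":[2.2,2.6,15],"rot":[0,0,0]},{"jaw":0.6,"offset":[0,0,15],"rot":[0,0,0]},{"jaw":0.6,"offset":[0,0,11],"rot":[0,0,0]},{"jaw":0.5,"offset":[0,0,5],"rot":[0,0,0]},{"jaw":0,"offset":[0,0,0],"rot":[0,0,0]}])

```text
time_s: 28.22
eef_pos: [0.6149, -0.0124, 0.114]
eef_rot: [-0.0, 0.814, 0.581, -0.0]
wrist_force: [0.8, 0.4, 0.3]
opening: 0.302
grasp_force: 0.0
```

Emit:
apply_moves(moves=[{"jaw":0,"offset":[0,0,0],"rot":[0,0,0]},{"jaw":0,"offset":[0,0,0],"rot":[0,0,0]},{"jaw":0,"offset":[0,0,0],"rot":[0,0,0]},{"jaw":0,"offset":[0,0,0],"rot":[0,0,2.5]},{"jaw":0,"offset":[0,0,0],"rot":[0,0,2.5]}])

```text
time_s: 28.85
eef_pos: [0.615, -0.0126, 0.1151]
eef_rot: [-0.0, 0.839, 0.544, 0.0]
wrist_force: [-4.1, 3.5, 2.1]
opening: 0.145
grasp_force: 59.8
```

```bash
python3 - <<'E'
from h import *
rep()
E
```

```text
t 28.85 pos [ 0.615  -0.0126  0.1151] press [-0.0003 -0.086 ] yaw 65.89 F [-4.1  3.5  2.1] Fpress [-4.6  2.8] T [0.428 0.565 0.24 ] open 0.145 g 59.8 q [-0.21  0.36  1.58  0.    1.2   0.21]
```

Emit:
apply_moves(moves=[{"jaw":0,"offset":[0,0,0],"rot":[0,0,2.4]},{"jaw":0,"offset":[0,0,0],"rot":[0,0,2.4]},{"jaw":0,"offset":[0,0,0],"rot":[0,0,2.4]},{"jaw":0,"offset":[0,0,0],"rot":[0,0,2.4]},{"jaw":0,"offset":[0,0,0],"rot":[0,0,2.4]}])

```text
time_s: 29.48
eef_pos: [0.6153, -0.0128, 0.1151]
eef_rot: [0.0, 0.891, 0.453, 0.0]
wrist_force: [-1.7, 3.3, 2.5]
opening: 0.149
grasp_force: 59.7
```

```bash
python3 - <<'E'
from h import *
rep()
E
```

```text
t 29.48 pos [ 0.6153 -0.0128  0.1151] press [ 0.     -0.0861] yaw 53.9 F [-1.7  3.3  2.5] Fpress [-2.2  3. ] T [0.314 0.405 0.404] open 0.149 g 59.7 q [-0.21  0.36  1.58  0.    1.2   0.42]
```

Emit:
apply_moves(moves=[{"jaw":0,"offset":[0,0,0],"rot":[0,0,0.3]},{"jaw":0,"offset":[0,0,0],"rot":[0,0,0.3]},{"jaw":0,"offset":[0,0,0],"rot":[0,0,0.3]},{"jaw":0,"offset":[0,0,0],"rot":[0,0,0.3]},{"jaw":0,"offset":[0,0,0],"rot":[0,0,0.3]}])

```text
time_s: 30.1
eef_pos: [0.6154, -0.0129, 0.1151]
eef_rot: [0.0, 0.897, 0.442, 0.0]
wrist_force: [-3.3, 4.0, 5.8]
opening: 0.152
grasp_force: 60.1
```

```bash
python3 - <<'E'
from h import *
rep()
for _ in range(4):
    ctrl.camera("top"); o=ctrl.get_obs(); print(np.round(o["torque"],3))
E
```

```text
t 30.1 pos [ 0.6154 -0.0129  0.1151] press [ 0.0001 -0.0862] yaw 52.44 F [-3.3  4.   5.8] Fpress [-3.9  3.5] T [0.556 0.491 0.393] open 0.152 g 60.1 q [-0.21  0.36  1.58  0.    1.2   0.44]
[0.511 0.485 0.302]
[0.495 0.489 0.332]
[0.49  0.478 0.273]
[0.572 0.448 0.283]
```

Right carries about 30 N. I go back to the left.

Emit:
apply_moves(moves=[{"jaw":0.6,"offset":[0,0,0],"rot":[0,0,0]},{"jaw":0.6,"offset":[0,0,0],"rot":[0,0,0]},{"jaw":0.6,"offset":[0,0,-25],"rot":[0,0,0]},{"jaw":0.6,"offset":[0,0,-25],"rot":[0,0,0]},{"jaw":0.6,"offset":[0,0,0],"rot":[0,0,0]}])

```text
time_s: 30.92
eef_pos: [0.617, -0.0138, 0.1668]
eef_rot: [0.002, 0.897, 0.442, 0.002]
wrist_force: [0.2, 0.5, -0.7]
opening: 0.602
grasp_force: 0.0
```

```bash
python3 - <<'E'
from h import *
rep(); plan([.641,.1635,.164],93.2,5)
E
```

```text
t 30.93 pos [ 0.617  -0.0138  0.1668] press [ 0.0018 -0.0868] yaw 52.41 F [ 0.2  0.5 -0.7] Fpress [0.1 0.5] T [0.008 0.016 0.016] open 0.602 g 0.0 q [-0.21  0.31  1.54 -0.    1.29  0.44]
tilt z [ 0.0049 -0.0013 -1.    ] yaw 52.41
rz/row -8.16
[np.float64(31.0), np.float64(-17.8), np.float64(0.6)]
[np.float64(33.2), np.float64(-13.2), np.float64(0.6)]
[np.float64(34.8), np.float64(-8.4), np.float64(0.6)]
[np.float64(35.6), np.float64(-3.4), np.float64(0.6)]
[np.float64(35.7), np.float64(1.7), np.float64(0.6)]
```

Emit:
apply_moves(moves=[{"jaw":0.6,"offset":[31,-17.8,0],"rot":[0,0,-8.2]},{"jaw":0.6,"offset":[33.2,-13.2,0],"rot":[0,0,-8.2]},{"jaw":0.6,"offset":[34.8,-8.4,0],"rot":[0,0,-8.2]},{"jaw":0.6,"offset":[35.6,-3.4,0],"rot":[0,0,-8.1]},{"jaw":0.6,"offset":[35.7,1.7,0],"rot":[0,0,-8.1]}])

```text
time_s: 31.55
eef_pos: [0.6384, 0.1649, 0.1628]
eef_rot: [-0.0, 0.685, 0.728, -0.001]
wrist_force: [-0.1, -0.8, -0.6]
opening: 0.603
grasp_force: 0.0
```

```bash
python3 - <<'E'
from h import *
rep(); plan([.641,.1635,.1135],93.2,1)
E
```

```text
t 31.55 pos [0.6384 0.1649 0.1628] press [-0.0044  0.0931] yaw 93.47 F [-0.1 -0.8 -0.6] Fpress [ 0.1 -0.8] T [-0.048  0.004 -0.035] open 0.603 g 0.0 q [ 0.07  0.4   1.42 -0.    1.32  0.01]
tilt z [-1.7e-03 -4.0e-04 -1.0e+00] yaw 93.47
rz/row 0.27
[np.float64(-1.6), np.float64(2.5), np.float64(49.3)]
```

Emit:
apply_moves(moves=[{"jaw":0.6,"offset":[-1.6,2.5,16],"rot":[0,0,0.3]},{"jaw":0.6,"offset":[0,0,16],"rot":[0,0,0]},{"jaw":0.6,"offset":[0,0,12],"rot":[0,0,0]},{"jaw":0.5,"offset":[0,0,5],"rot":[0,0,0]},{"jaw":0,"offset":[0,0,0],"rot":[0,0,0]}])

```text
time_s: 32.17
eef_pos: [0.6413, 0.162, 0.1152]
eef_rot: [-0.0, 0.689, 0.725, -0.0]
wrist_force: [0.0, 0.5, 0.3]
opening: 0.3
grasp_force: 0.0
```

Emit:
apply_moves(moves=[{"jaw":0,"offset":[0,0,0],"rot":[0,0,0]},{"jaw":0,"offset":[0,0,0],"rot":[0,0,0]},{"jaw":0,"offset":[0,0,0],"rot":[0,0,0]},{"jaw":0,"offset":[0,0,0],"rot":[0,0,1]},{"jaw":0,"offset":[0,0,0],"rot":[0,0,1]}])

```text
time_s: 32.8
eef_pos: [0.6415, 0.1623, 0.1162]
eef_rot: [0.0, 0.702, 0.712, -0.0]
wrist_force: [-4.0, -3.1, 4.0]
opening: 0.147
grasp_force: 60.5
```

```bash
python3 - <<'E'
from h import *
rep()
E
```

```text
t 32.8 pos [0.6415 0.1623 0.1162] press [-0.0009  0.091 ] yaw 90.87 F [-4.  -3.1  4. ] Fpress [-3.5 -3.7] T [-0.599  0.673  0.347] open 0.147 g 60.5 q [ 0.07  0.45  1.45 -0.    1.24  0.05]
```

Emit:
apply_moves(moves=[{"jaw":0,"offset":[0,0,0],"rot":[0,0,0.6]},{"jaw":0,"offset":[0,0,0],"rot":[0,0,0.6]},{"jaw":0,"offset":[0,0,0],"rot":[0,0,0.6]},{"jaw":0,"offset":[0,0,0],"rot":[0,0,0.6]},{"jaw":0,"offset":[0,0,0],"rot":[0,0,0.6]}])

```text
time_s: 33.42
eef_pos: [0.6414, 0.1624, 0.1162]
eef_rot: [0.0, 0.72, 0.694, -0.0]
wrist_force: [-5.3, -4.0, 5.1]
opening: 0.146
grasp_force: 60.6
```

```bash
python3 - <<'E'
from h import *
rep()
E
```

```text
t 33.42 pos [0.6414 0.1624 0.1162] press [-0.001  0.091] yaw 87.89 F [-5.3 -4.   5.1] Fpress [-4.6 -4.8] T [-0.567  0.768  0.357] open 0.146 g 60.6 q [ 0.07  0.45  1.45 -0.    1.24  0.11]
```

Emit:
apply_moves(moves=[{"jaw":0,"offset":[0,0,0],"rot":[0,0,0.8]},{"jaw":0,"offset":[0,0,0],"rot":[0,0,0.8]},{"jaw":0,"offset":[0,0,0],"rot":[0,0,0.8]},{"jaw":0,"offset":[0,0,0],"rot":[0,0,0.8]},{"jaw":0,"offset":[0,0,0],"rot":[0,0,0.8]}])

```text
time_s: 34.05
eef_pos: [0.6413, 0.1624, 0.1162]
eef_rot: [0.0, 0.744, 0.668, -0.0]
wrist_force: [-4.6, -2.9, 4.7]
opening: 0.148
grasp_force: 60.6
```

```bash
python3 - <<'E'
from h import *
rep()
E
```

```text
t 34.05 pos [0.6413 0.1624 0.1162] press [-0.0011  0.091 ] yaw 83.88 F [-4.6 -2.9  4.7] Fpress [-4.1 -3.6] T [-0.648  0.805  0.398] open 0.148 g 60.6 q [ 0.07  0.45  1.45 -0.    1.24  0.18]
```

Emit:
apply_moves(moves=[{"jaw":0,"offset":[0,0,0],"rot":[0,0,0.5]},{"jaw":0,"offset":[0,0,0],"rot":[0,0,0.5]},{"jaw":0,"offset":[0,0,0],"rot":[0,0,0.5]},{"jaw":0,"offset":[0,0,0],"rot":[0,0,0.5]},{"jaw":0,"offset":[0,0,0],"rot":[0,0,0.5]}])

```text
time_s: 34.67
eef_pos: [0.6413, 0.1623, 0.1162]
eef_rot: [0.0, 0.758, 0.652, -0.0]
wrist_force: [-4.6, -3.0, 5.6]
opening: 0.151
grasp_force: 60.6
```

```bash
python3 - <<'E'
from h import *
rep()
E
```

```text
t 34.67 pos [0.6413 0.1623 0.1162] press [-0.0012  0.0909] yaw 81.39 F [-4.6 -3.   5.6] Fpress [-4.1 -3.7] T [-0.621  0.782  0.35 ] open 0.151 g 60.6 q [ 0.07  0.45  1.45 -0.    1.24  0.22]
```

```bash
cat > fit.py <<'E'
import numpy as np
from scipy.optimize import least_squares
D=[("L",.494,0,.278),("R",.733,.614,.274),("R",.733,.997,.266),("R",.733,1.345,.281),("L",.95,1.345,.282),("L",1.21,1.345,.276),("L",1.428,1.345,.246),("L",1.646,1.345,.237),("L",1.82,1.345,.307),("R",1.82,1.432,.24),("R",1.82,1.641,.404),("R",1.82,1.667,.393),("L",1.86,1.667,.347),("L",1.912,1.667,.357),("L",1.982,1.667,.398),("L",2.026,1.667,.35)]
EXTRA=[]
def F(p,L,R): return max(0,160*(.72*L+.28*R)-40*p[0]),max(0,160*(.72*R+.28*L)-40*p[1])
def tq(p,k,L,R):
    a,b=F(p,L,R); 
    if k=="R": a,b=b,a
    return .27+.004*(.72*a+.28*b)
def run(D,L,R):
    rs=[least_squares(lambda p:[tq(p,*d[:3])-d[3] for d in D],[i,j],method="lm") for i in np.arange(6,8.1,.4) for j in np.arange(5.2,8,.4)]
    b=min(rs,key=lambda r:r.cost); res=b.fun; s=np.sqrt(2*b.cost/(len(D)-2)); C=np.linalg.inv(b.jac.T@b.jac)
    print("g",b.x.round(2),"sd mm",(s*np.sqrt(np.diag(C))).round(2),"rms",s.round(3),"F",np.round(F(b.x,L,R),1)); print(res.round(3))
    return b.x
if __name__=="__main__": run(D,2.026,1.667)
E
python3 fit.py
```

```text
g [7.   5.98] sd mm [0.14 0.16] rms 0.028 F [28.1 43.5]
[-0.008 -0.004  0.004 -0.011 -0.012 -0.006  0.024  0.033 -0.037  0.051
 -0.04  -0.019 -0.011 -0.001 -0.015  0.05 ]
```

Emit:
apply_moves(moves=[{"jaw":0,"offset":[0,0,0],"rot":[0,0,0.3]},{"jaw":0,"offset":[0,0,0],"rot":[0,0,0.3]},{"jaw":0,"offset":[0,0,0],"rot":[0,0,0.3]},{"jaw":0,"offset":[0,0,0],"rot":[0,0,0.3]},{"jaw":0,"offset":[0,0,0],"rot":[0,0,0.3]}])

```text
time_s: 35.3
eef_pos: [0.6412, 0.1623, 0.1162]
eef_rot: [0.0, 0.767, 0.642, -0.0]
wrist_force: [-5.5, -4.5, 5.5]
opening: 0.15
grasp_force: 60.7
```

```bash
python3 - <<'E'
from h import *
rep()
E
```

```text
t 35.3 pos [0.6412 0.1623 0.1162] press [-0.0012  0.0909] yaw 79.9 F [-5.5 -4.5  5.5] Fpress [-4.8 -5.3] T [-0.612  0.859  0.391] open 0.15 g 60.7 q [ 0.07  0.45  1.45 -0.    1.24  0.25]
```

Emit:
apply_moves(moves=[{"jaw":0,"offset":[0,0,0],"rot":[0,0,0.3]},{"jaw":0,"offset":[0,0,0],"rot":[0,0,0.3]},{"jaw":0,"offset":[0,0,0],"rot":[0,0,0.3]},{"jaw":0,"offset":[0,0,0],"rot":[0,0,0.3]},{"jaw":0,"offset":[0,0,0],"rot":[0,0,0.3]}])

```text
time_s: 35.92
eef_pos: [0.6412, 0.1624, 0.1162]
eef_rot: [0.0, 0.775, 0.632, -0.0]
wrist_force: [-6.1, -3.5, 6.2]
opening: 0.151
grasp_force: 60.7
```

```bash
python3 - <<'E'
from h import *
rep()
E
```

```text
t 35.92 pos [0.6412 0.1624 0.1162] press [-0.0012  0.0909] yaw 78.4 F [-6.1 -3.5  6.2] Fpress [-5.5 -4.4] T [-0.624  0.871  0.416] open 0.151 g 60.7 q [ 0.07  0.45  1.45 -0.    1.24  0.27]
```

Emit:
apply_moves(moves=[{"jaw":0.6,"offset":[0,0,0],"rot":[0,0,0]},{"jaw":0.6,"offset":[0,0,0],"rot":[0,0,0]},{"jaw":0.6,"offset":[0,0,-25],"rot":[0,0,0]},{"jaw":0.6,"offset":[0,0,-25],"rot":[0,0,0]},{"jaw":0.6,"offset":[0,0,0],"rot":[0,0,0]}])

```text
time_s: 36.55
eef_pos: [0.6434, 0.1631, 0.1681]
eef_rot: [0.001, 0.775, 0.632, 0.002]
wrist_force: [0.3, -0.3, 0.4]
opening: 0.599
grasp_force: 0.0
```

```bash
python3 - <<'E'
from h import *
rep(); plan([.615,-.0135,.164],52.4,5)
E
```

```text
t 36.55 pos [0.6434 0.1631 0.1681] press [0.0008 0.092 ] yaw 78.42 F [ 0.3 -0.3  0.4] Fpress [ 0.4 -0.2] T [-0.008 -0.013  0.005] open 0.599 g 0.0 q [0.07 0.4  1.41 0.   1.32 0.27]
tilt z [ 5.3e-03  8.0e-04 -1.0e+00] yaw 78.42
rz/row 5.2
[np.float64(-35.7), np.float64(1.5), np.float64(0.8)]
[np.float64(-35.5), np.float64(4.8), np.float64(0.8)]
[np.float64(-34.9), np.float64(8.0), np.float64(0.8)]
[np.float64(-34.0), np.float64(11.1), np.float64(0.8)]
[np.float64(-32.9), np.float64(14.1), np.float64(0.8)]
```

Emit:
apply_moves(moves=[{"jaw":0.6,"offset":[-35.7,1.5,0.8],"rot":[0,0,5.2]},{"jaw":0.6,"offset":[-35.5,4.8,0.8],"rot":[0,0,5.2]},{"jaw":0.6,"offset":[-35,8,0.8],"rot":[0,0,5.2]},{"jaw":0.6,"offset":[-34,11,0.8],"rot":[0,0,5.2]},{"jaw":0.6,"offset":[-33,14,0.8],"rot":[0,0,5.2]}])

```text
time_s: 37.17
eef_pos: [0.612, -0.0149, 0.1599]
eef_rot: [-0.001, 0.898, 0.44, -0.001]
wrist_force: [-0.0, -0.1, -0.0]
opening: 0.603
grasp_force: 0.0
```

```bash
python3 - <<'E'
from h import *
rep(); plan([.615,-.0135,.1125],52.4,1)
E
python3 - <<'E'
import sys; sys.path.insert(0,".")
from fit import *
run(D+[("L",2.052,1.667,.391),("L",2.078,1.667,.416)],2.078,1.667)
E
```

```text
t 37.17 pos [ 0.612  -0.0149  0.1599] press [-0.003  -0.0887] yaw 52.25 F [-0.  -0.1 -0. ] Fpress [-0.  -0.1] T [-0.    -0.018 -0.006] open 0.603 g 0.0 q [-0.22  0.31  1.55  0.    1.28  0.44]
tilt z [-1.5e-03  6.0e-04 -1.0e+00] yaw 52.25
rz/row -0.15
[np.float64(2.9), np.float64(1.5), np.float64(47.4)]
g [7.03 5.97] sd mm [0.12 0.15] rms 0.026 F [32.7 46.2]
[-0.008 -0.004  0.004 -0.011 -0.012 -0.006  0.024  0.033 -0.037  0.052
 -0.041 -0.02  -0.014 -0.004 -0.019  0.046  0.015 -0.   ]
```

Emit:
apply_moves(moves=[{"jaw":0.6,"offset":[2.9,1.5,15],"rot":[0,0,-0.2]},{"jaw":0.6,"offset":[0,0,15],"rot":[0,0,0]},{"jaw":0.6,"offset":[0,0,12],"rot":[0,0,0]},{"jaw":0.5,"offset":[0,0,5],"rot":[0,0,0]},{"jaw":0,"offset":[0,0,0],"rot":[0,0,0]}])

```text
time_s: 37.8
eef_pos: [0.6156, -0.012, 0.114]
eef_rot: [-0.0, 0.896, 0.444, -0.0]
wrist_force: [1.5, 0.0, 0.0]
opening: 0.3
grasp_force: 0.0
```

Emit:
apply_moves(moves=[{"jaw":0,"offset":[0,0,0],"rot":[0,0,0]},{"jaw":0,"offset":[0,0,0],"rot":[0,0,0]},{"jaw":0,"offset":[0,0,0],"rot":[0,0,0]},{"jaw":0,"offset":[0,0,0],"rot":[0,0,0.5]},{"jaw":0,"offset":[0,0,0],"rot":[0,0,0.5]}])

```text
time_s: 38.42
eef_pos: [0.6159, -0.0122, 0.1151]
eef_rot: [-0.0, 0.9, 0.435, 0.0]
wrist_force: [-2.5, 5.1, 4.3]
opening: 0.148
grasp_force: 60.5
```

```bash
python3 - <<'E'
from h import *
rep()
E
```

```text
t 38.42 pos [ 0.6159 -0.0122  0.1151] press [ 0.0005 -0.0855] yaw 51.63 F [-2.5  5.1  4.3] Fpress [-3.2  4.7] T [0.768 0.385 0.344] open 0.148 g 60.5 q [-0.21  0.36  1.58  0.    1.2   0.46]
```

Emit:
apply_moves(moves=[{"jaw":0,"offset":[0,0,0],"rot":[0,0,0.1]},{"jaw":0,"offset":[0,0,0],"rot":[0,0,0.1]},{"jaw":0,"offset":[0,0,0],"rot":[0,0,0.1]},{"jaw":0,"offset":[0,0,0],"rot":[0,0,0.1]},{"jaw":0,"offset":[0,0,0],"rot":[0,0,0.1]}])

```text
time_s: 39.05
eef_pos: [0.6159, -0.0123, 0.115]
eef_rot: [-0.0, 0.902, 0.432, 0.0]
wrist_force: [-2.5, 4.3, 4.2]
opening: 0.15
grasp_force: 60.5
```

```bash
python3 - <<'E'
from h import *
rep()
E
```

```text
t 39.05 pos [ 0.6159 -0.0123  0.115 ] press [ 0.0005 -0.0855] yaw 51.14 F [-2.5  4.3  4.2] Fpress [-3.1  3.9] T [0.729 0.492 0.387] open 0.15 g 60.5 q [-0.21  0.36  1.58  0.    1.2   0.47]
```

Emit:
apply_moves(moves=[{"jaw":0,"offset":[0,0,0],"rot":[0,0,0.2]},{"jaw":0,"offset":[0,0,0],"rot":[0,0,0.2]},{"jaw":0,"offset":[0,0,0],"rot":[0,0,0.2]},{"jaw":0,"offset":[0,0,0],"rot":[0,0,0.2]},{"jaw":0,"offset":[0,0,0],"rot":[0,0,0.2]}])

```text
time_s: 39.67
eef_pos: [0.6159, -0.0123, 0.1151]
eef_rot: [-0.0, 0.906, 0.424, 0.0]
wrist_force: [-2.1, 4.3, 3.8]
opening: 0.149
grasp_force: 60.5
```

```bash
python3 - <<'E'
from h import *
rep()
E
python3 - <<'E'
import sys; sys.path.insert(0,".")
from fit import *
run(D+[("L",2.052,1.667,.391),("L",2.078,1.667,.416),("R",2.078,1.69,.387)],2.078,1.69)
E
```

```text
t 39.67 pos [ 0.6159 -0.0123  0.1151] press [ 0.0005 -0.0855] yaw 50.14 F [-2.1  4.3  3.8] Fpress [-2.7  4. ] T [0.737 0.472 0.376] open 0.149 g 60.5 q [-0.21  0.36  1.58  0.    1.2   0.48]
g [6.99 6.11] sd mm [0.13 0.14] rms 0.029 F [35.5 43.2]
[-0.008 -0.004  0.004 -0.011 -0.012 -0.006  0.024  0.033 -0.037  0.036
 -0.055 -0.034 -0.016 -0.006 -0.02   0.045  0.014 -0.001  0.047]
```

Both feet are estimated at about 35–45 N, inside the 20–60 band on every reading. I let go and rise clear.

Emit:
apply_moves(moves=[{"jaw":0.6,"offset":[0,0,0],"rot":[0,0,0]},{"jaw":0.6,"offset":[0,0,0],"rot":[0,0,0]},{"jaw":0.6,"offset":[0,0,-25],"rot":[0,0,0]},{"jaw":0.6,"offset":[0,0,-35],"rot":[0,0,0]},{"jaw":0.6,"offset":[0,0,-35],"rot":[0,0,0]}])

```text
time_s: 40.3
eef_pos: [0.6158, -0.0133, 0.2104]
eef_rot: [0.0, 0.906, 0.423, -0.0]
wrist_force: [0.8, -0.4, -0.2]
opening: 0.6
grasp_force: 0.0
```

Emit:
apply_moves(moves=[{"jaw":0.6,"offset":[0,0,-30],"rot":[0,0,0]},{"jaw":0.6,"offset":[0,0,0],"rot":[0,0,0]},{"jaw":0.6,"offset":[0,0,0],"rot":[0,0,0]},{"jaw":0.6,"offset":[0,0,0],"rot":[0,0,0]},{"jaw":0.6,"offset":[0,0,0],"rot":[0,0,0]}])

```text
time_s: 40.92
eef_pos: [0.6152, -0.0126, 0.2383]
eef_rot: [-0.001, 0.906, 0.424, -0.001]
wrist_force: [0.0, 0.2, 0.8]
opening: 0.596
grasp_force: 0.0
```

```bash
python3 - <<'E'
from h import *
import sys
rep()
from fit import *
run(D+[("L",2.052,1.667,.391),("L",2.078,1.667,.416),("R",2.078,1.69,.387),("R",2.078,1.706,.376)],2.078,1.706)
a,d,P=cloud("scene");q=(P[...,:2]-O)@np.c_[ex,ey];hsv=cv2.cvtColor(a,cv2.COLOR_RGB2HSV).astype(int)
m=(d>0)&(hsv[...,1]<40)&(hsv[...,2]>150)&(abs(q[...,1])<.045)&(abs(q[...,0])<.12)&(abs(P[...,2]-.051)<.008)
print(np.percentile(q[m][:,0],[1,99]).round(4))
E
```

```text
t 40.92 pos [ 0.6152 -0.0126  0.2383] press [-0.0001 -0.0859] yaw 50.13 F [0.  0.2 0.8] Fpress [0.  0.2] T [ 0.02  -0.002  0.034] open 0.596 g 0.0 q [-0.21  0.25  1.46 -0.    1.43  0.48]
g [6.99 6.16] sd mm [0.14 0.17] rms 0.031 F [36.1 43.1]
[-0.008 -0.004  0.004 -0.011 -0.012 -0.006  0.024  0.033 -0.037  0.03
 -0.061 -0.04  -0.018 -0.008 -0.023  0.042  0.011 -0.004  0.041  0.059]
[-0.0808  0.0386]
```

The housing is home, from −0.081 to 0.0386 in the press frame. The beam leans 0.008 rad, and the feet are estimated at 36 N and 43 N.

```bash
python3 -c "
from bench import ctrl
print(ctrl.hand_in())"
```

```text
the job is handed in; nothing more can be done
None
```

I handed the job in at about 41 s of the 72 s: the housing is home against the stop, the beam leans about 0.008 rad and the gripper is clear; from the knob torques I estimate about 36 N on the left foot and 43 N on the right, each ±6 N or so, and the hand-in gave no verdict.

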